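# Third hand: hold a clay bracket against the sprung fence for screwing

## Task

Lift the fired-clay T bracket out of its plaster mould and hold its flat face plate square against the sprung wooden fence of the jig, clear of the board, with its two screw holes centred on the fence's two wide bores. Touching the jig with the bracket only, gently push the fence back until its front face lies midway between the two lines scribed on the board (18 mm, about 9 N; never ram it) and keep that push steady for three seconds. Finish while still holding and pressing, ready for a colleague to put in the screws, and leave the loose things around in place.

Things in the scene. Friction and masses are not known exactly. Their poses are not given: they have to be found in the camera images.
- bracket: loose terracotta T bracket, mm: origin mid-web at the underside, z up, x along the web to the face plate. Web 12 thick (y +-6), x -23 to 28, z 0 to 44: grip it across y at x = 0. Plate x 28 to 40, y +-38, z 0 to 44, outer flat face at x = 40, screw holes at y +-24, z 22. Rod boss of radius 9 at x = -32. 0.13 to 0.21 kg. Lower 16 mm sunk in the mould at the start, upper 28 mm proud
- bracket_face (a point): centre of the bracket's outer flat face, midway between its two screw holes, at bracket [40, 0, 22] mm; axes as the bracket's
- mould: fixed open plaster mould block, 150 x 130 x 30 mm, origin at the centre of its underside. T-shaped cavity 16 mm deep (floor at z = 14, top at z = 30 mm), about 2 mm wider than the bracket all round; the bracket starts over the mould's origin with the same axes
- jig: fixed wooden screwing jig, mm: origin at the underside of its board, below the fence's front face at rest; x is the push direction. Board x -90 to 100, y +-80, top at z = 18. Fixed back rail x 75 to 95, top at z = 76. Two cross lines scribed on the board at either side of the fence, at x = 12 and x = 24
- fence (a joint): how far the fence has been pushed back along the jig's x, m: 0 at rest, at most 0.032; a spring of 500 N/m (no preload, about 0.15 N of friction) pushes it forward, so 0.018 is 9 N
- fence_face (a point): centre of the fence's front face, midway between its two 16 mm bores (y +-24 mm), 63 mm above the table, 45 mm above the board; axes as the jig's; moves with the fence. Fence: upright wooden plate 12 mm thick, 104 mm wide (y), from 12 to 78 mm above the board
- bottle: white drink bottle, 59 mm in diameter, 138 mm tall, loose bystander; origin at its underside
- lump: brown clay lump, 57 x 64 x 41 mm, loose bystander; origin at its underside
- timer: round kitchen timer, 67 mm in diameter, 44 mm high, loose bystander; origin at its underside
- tape: roll of tape, 102 mm in diameter, 24 mm high, loose bystander; origin at its underside
- block: wooden block, 46 x 80 x 22 mm, loose bystander; origin at its underside

How it is judged:
By the outcome, as a careful person would: the job done as asked, in the order asked, and still so for the second after the job is handed in, while the arm keeps its last pose, push and grip.
It also fails if it takes over 45 s, if anything falls off the work surface, if the arm or the gripper's body presses on something with over 40 N, if the wrist force passes 120 N, or if a joint passes its speed limit or range.

## Robot

A 6-joint arm with a two-finger parallel gripper is mounted at the origin on the work surface; the furniture and walls round the work are solid. World frame = base frame: x ahead of the robot, y to its left, z up, the work surface at z = 0. Lengths are in m, angles in rad, forces in N, time in s.
With the tool pointing down it reaches from about 0.35 to 0.8 m from the base axis. Payload 7.3 kg.
Tool frame: the origin (TCP) lies on the centre line of the jaws, within the pads' length; the fingertips stand bot.nose_length ahead of it and the grasp point (between the pads) lies 11 mm behind it (bot.nose_length is the distance from the TCP to the fingertips, in m); y points along the fingers, x is the direction in which the jaws open and shut, and the axes are right-handed (so a half turn about y gives the same grasp; the last joint's range is limited). The gripper opens to 85 mm and grips with 20 to 120 N. Pads are 22 mm wide; open, the fingers measure 114 mm over their backs; the gripper's body (76 mm by 85 mm) begins 54 mm behind the grasp point. The pads swing forward as they close: fully open they stand 13 mm farther back than shut.
Start: joints at [-1.487, 0.342, 1.524, -0, 1.275, -0.146], TCP at [0.12, -0.511, 0.216] pointing down, gripper open.
Joint ranges: [-2.53, 2.53], [-0.77, 2.02], [0.04, 2.7], [-1, 4.14], [0.28, 2.66], [-3.11, 3.11]. Speed limits (rad/s): [2.57, 2.57, 3.14, 3.14, 3.14, 3.14].

## Interface

Orientations are given as a unit quaternion [x, y, z, w].
In Python, from bench import bot, snapshot, camera_info, order, models gives the robot as it stands.
- The arm moves only by the shell command python3 -m creep 'ROWS' [FORCE]. ROWS is JSON, a list of rows, each a list of 3 entries, a list of its own where there are three numbers: the shift along the tool's x, y, z in mm, then the turn about the tool's y in degrees, then the gripper's target within -1 to 1 (fully open at 1, half-way at 0, shut at -1). A call has 1 to 12 rows; each row shifts and turns the commanded pose from where the row before left it, along the tool's axes as they then stand; what a row does not reach is not made up. A row lasts 1/8 s, in which the tool goes at most 62.5 mm and 10.7 degrees, less where a joint would pass 70% of its speed; a pose out of reach is approached as far as the arm can. A call is refused whole if a number of a shift passes 62.5 or a number of a turn 10.7, either way. A call with a gripper value outside its range is refused whole. The fingers move at their own pace and stop on an object; FORCE is the grip in N (left out, the last holds). Time passes only in rows, so rows that do not move let the fingers close. It gives the time, the measured TCP pose, the force and the opening at its end, in the units of the state.
- bot.get_obs(): the state, without advancing time (a new reading comes with each control period).
- snapshot(name): name is "scene" or "side" or "wrist"; returns the picture (480x640x3 uint8, red, green, blue); there is no depth.
- camera_info(name): a dict with "camera_matrix" (3x3 intrinsics, pixels), "extrinsics" (4x4, takes a point from world to camera coordinates). Camera axes: x right, y down, z forward; pixel columns grow to the right and rows downward; lengths in m; the calibration is good to about 2 mm. A picture is of the moment at which its call begins: read the wrist's pose just before it. camera_info takes no time and is no camera call; for the wrist camera it gives the pose at the moment of the call.
- order.finish_job(): hands the job in, once; it reports no verdict.
Trained networks look in the newest picture that a camera, given by its name, has taken for a name from the list of things; names that differ only in an ending like _2 or _b are one class to them, and where a whole thing is asked for, a point or a joint stands for the part that bears it (a point fixed in the world has none). Each returns a list of dicts, best first, with "p" (0 to 1); they miss things now and then, are a little off and sometimes report something else, mostly with a low value. They report only what shows in the picture. A call takes as long as a camera call.
- models.search_frame(target, camera): "bbox" ([centre column, centre row, width, height] in pixels, round what is visible of it).
- models.masks_of(target, camera): "pixels" (480x640 bool, what is visible of it) and "bbox" ([centre column, centre row, width, height] in pixels, round what is visible of it).
The state is a dict: "time_s": time; "q": joint angles; "joint_vel": joint speeds; "effort": joint torques, N m; "ee_pos": TCP position; "orientation": TCP orientation; "force": force on the tool from outside, world axes, zero at the start; "ft_torque": the same for the moment, N m; "finger_gap": finger opening in m.
Only numpy, scipy, OpenCV 4.12 (cv2) and the standard library are available. Lean on these libraries where they do the work, as an engineer would, in place of code of your own. Each camera call takes 0.05 s, during which the arm holds its last target.

## Working session

There is one attempt and no reset: what is moved stays moved. The work goes in short steps, Python scripts to look and compute and a shell command to move; the robot and the scene stay as the last step left them, time stands still between calls to the robot, and variables do not carry over. Pictures are saved under pics/ and viewed, and the job is handed in when it is done.

```bash
mkdir -p pics; ls
python3 - <<'E'
from bench import bot, snapshot, camera_info, models
import cv2, numpy as np
o=bot.get_obs(); print(o); print(bot.nose_length)
for n in ["scene","side","wrist"]:
    im=snapshot(n); cv2.imwrite(f"pics/{n}0.png",im[:,:,::-1])
    c=camera_info(n); print(n,np.round(c["camera_matrix"],1).tolist(),np.round(c["extrinsics"],4).tolist())
E
```

```text
pics
{'time_s': 0.0, 'q': array([-1.48700163e+00,  3.42710659e-01,  1.52506391e+00,  2.95089207e-06,
        1.27542521e+00, -1.45989191e-01]), 'joint_vel': array([-2.67485584e-03,  9.96521690e-06, -1.82003827e-03, -9.08368289e-04,
       -4.75597482e-04,  4.35462119e-04]), 'effort': array([-2.90942817e-04, -4.33675468e+01, -2.46013784e+01, -1.38859486e-04,
        7.91528699e-03,  2.76271942e-05]), 'ee_pos': array([ 0.11956732, -0.51073554,  0.2150159 ]), 'orientation': array([-0.55360813,  0.43977238, -0.43899565,  0.55443765]), 'force': array([-0.37342132,  0.32772521,  0.24007357]), 'ft_torque': array([-0.02824306, -0.01133376,  0.01376504]), 'finger_gap': 0.0854920000099234}
0.008
scene [[558.9, 0.0, 313.6], [0.0, 558.9, 231.8], [0.0, 0.0, 1.0]] [[-0.5267, -0.85, 0.0027, 0.3092], [-0.5058, 0.3109, -0.8047, 0.2935], [0.6832, -0.4252, -0.5937, 1.1006], [0.0, 0.0, 0.0, 1.0]]
side [[576.1, 0.0, 325.1], [0.0, 576.1, 237.9], [0.0, 0.0, 1.0]] [[-0.8231, -0.5675, 0.0198, 0.4626], [-0.3916, 0.542, -0.7435, 0.2251], [0.4112, -0.6198, -0.6684, 1.4517], [0.0, 0.0, 0.0, 1.0]]
wrist [[391.2, 0.0, 332.4], [0.0, 391.2, 235.8], [0.0, 0.0, 1.0]] [[0.2271, -0.9739, -0.0009, -0.5247], [-0.9397, -0.2194, 0.2624, -0.0329], [-0.2557, -0.0587, -0.965, 0.3791], [0.0, 0.0, 0.0, 1.0]]
```

View pics/scene0.png

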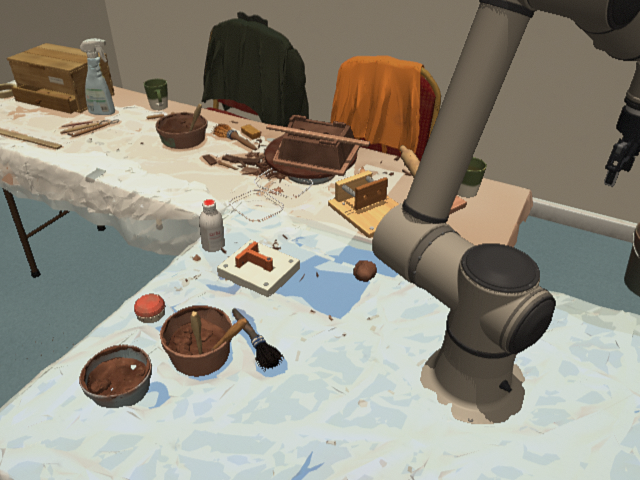

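View pics/side0.png

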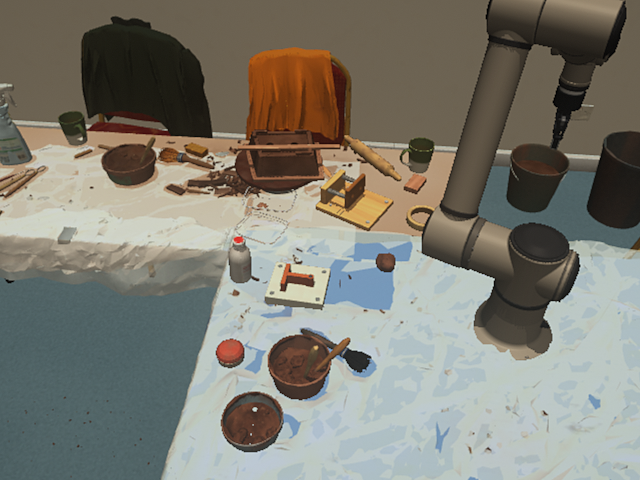

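View pics/wrist0.png

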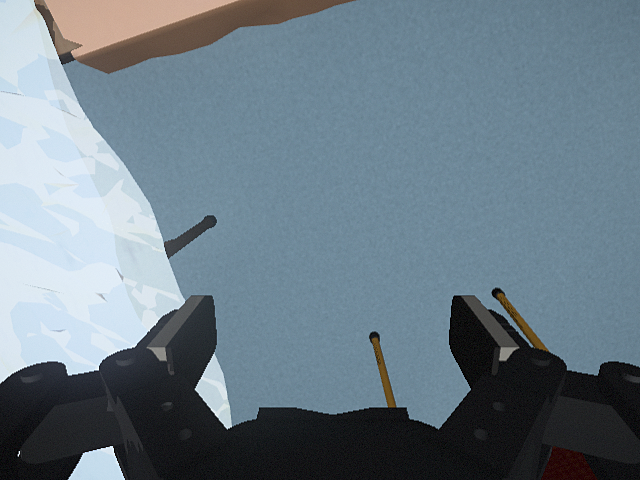

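Run:
```python
from bench import models
import numpy as np
for c in ["scene","side","wrist"]:
    for t in ["bracket","mould","jig","fence"]:
        for d in models.masks_of(t,c)[:2]:
            print(c,t,round(d["p"],2),np.round(d["bbox"]).tolist())
            if d["p"]>.4: np.save(f"pics/{c}_{t}.npy",d["pixels"]);
```

```text
scene bracket 0.72 [254.0, 256.0, 36.0, 31.0]
scene bracket 0.16 [363.0, 271.0, 22.0, 20.0]
scene mould 0.68 [259.0, 269.0, 85.0, 59.0]
scene jig 0.82 [363.0, 204.0, 69.0, 69.0]
scene fence 0.61 [368.0, 194.0, 38.0, 27.0]
side bracket 0.61 [297.0, 280.0, 35.0, 23.0]
side mould 0.73 [297.0, 285.0, 66.0, 52.0]
side mould 0.47 [351.0, 189.0, 30.0, 37.0]
side jig 0.71 [356.0, 201.0, 76.0, 56.0]
side fence 0.57 [343.0, 193.0, 45.0, 34.0]
```

```bash
cat > h.py <<'E'
import numpy as np, cv2
from scipy.optimize import minimize
from scipy.spatial import ConvexHull
from bench import camera_info
def cam(n):
    c=camera_info(n); return np.array(c["camera_matrix"]),np.array(c["extrinsics"])
def proj(P,KE):
    K,E=KE; P=np.atleast_2d(P); p=P@E[:3,:3].T+E[:3,3]; q=p@K.T; return q[:,:2]/q[:,2:]
def ray(uv,KE,z):
    K,E=KE; R=E[:3,:3]; C=-R.T@E[:3,3]; d=R.T@np.linalg.inv(K)@np.array([uv[0],uv[1],1.]); return C+d*(z-C[2])/d[2]
def pose(P,x,y,th,z=0):
    P=np.atleast_2d(np.asarray(P,float))/1000; c,s=np.cos(th),np.sin(th)
    return np.c_[x+c*P[:,0]-s*P[:,1], y+s*P[:,0]+c*P[:,1], P[:,2]+z]
def box(a,b,c,d,e,f): return np.array([[x,y,z] for x in(a,b) for y in(c,d) for z in(e,f)])
def render(boxes,xyt,KE,S=4):
    m=np.zeros((480*S,640*S),np.uint8)
    for b in boxes:
        p=proj(pose(b,*xyt),KE)
        h=cv2.convexHull(((p+.5)*S).astype(np.float32)); cv2.fillConvexPoly(m,np.round(h).astype(np.int32),1)
    return m
MOULD=[box(-75,75,-65,65,0,30)]
JIG=[box(-90,100,-80,80,0,18),box(75,95,-60,60,18,76),box(0,12,-52,52,30,96)]
E
python3 - <<'E'
from h import *
for n,(x0,y0,x1,y1) in {"scene":(200,150,420,310),"side":(210,160,420,320)}.items():
    im=cv2.imread(f"pics/{n}0.png")[y0:y1,x0:x1]; cv2.imwrite(f"pics/{n}0z.png",cv2.resize(im,None,fx=3.6,fy=3.6,interpolation=cv2.INTER_CUBIC))
for n,m,j in[("scene",(259,266),(363,210)),("side",(297,283),(356,205))]:
    k=cam(n); print(n,ray(m,k,.03),ray(j,k,.03))
E
```

```text
scene [0.49865863 0.20810896 0.03      ] [ 0.5619208  -0.14339787  0.03      ]
side [0.50713387 0.21021635 0.03      ] [ 0.55656873 -0.1574608   0.03      ]
```

View pics/scene0z.png

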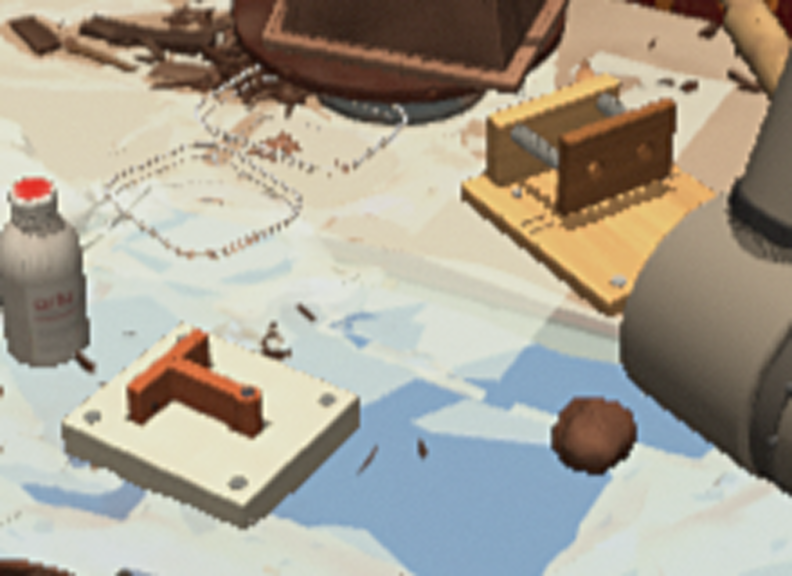

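View pics/side0z.png

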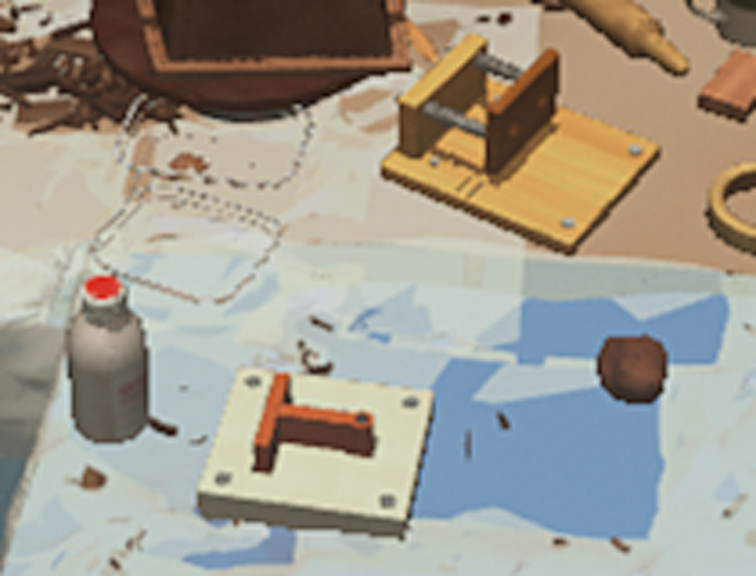

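```bash
cat > fit.py <<'E'
from h import *
def fit(boxes,masks,x0s,extra=None):
    # masks: list of (mask, KE, valid)
    def cost(v):
        t=0
        for m,k,val in masks:
            r=cv2.resize(render(boxes,v,k).astype(np.float32)*1,(640,480),interpolation=cv2.INTER_AREA)
            t+=np.abs(r-m)[val].sum()/m.sum()
        return t
    best=None
    for x0 in x0s:
        s=np.array([x0]+[np.array(x0)+d for d in np.diag([.01,.01,.1])])
        r=minimize(cost,x0,method="Nelder-Mead",options=dict(initial_simplex=s,xatol=1e-4,fatol=1e-4,maxiter=300))
        if best is None or r.fun<best.fun: best=r
    return best.x,best.fun
E
python3 - <<'E'
from fit import *
al=np.ones((480,640),bool)
sc,si=cam("scene"),cam("side")
L=lambda n:np.load(f"pics/{n}.npy")
v2=al.copy(); v2[:,375:]=False
v2[200:,365:]=False
def go(B,ms,x,y):
    return fit(B,ms,[(x,y,t) for t in np.arange(0,2*np.pi,np.pi/4)])
print("mould both",go(MOULD,[(L("scene_mould")|L("scene_bracket"),sc,al),(L("side_mould")|L("side_bracket"),si,al)],.5,.21))
m=go(MOULD,[(L("side_mould")|L("side_bracket"),si,al)],.5,.21);print("mould side",m)
m=go(MOULD,[(L("scene_mould")|L("scene_bracket"),sc,al)],.5,.21);print("mould sc",m)
j=go(JIG,[(L("side_jig")|L("side_fence"),si,al)],.6,-.14);print("jig side",j)
j=go(JIG,[(L("side_jig")|L("side_fence"),si,al),(L("scene_jig")|L("scene_fence"),sc,v2)],.6,-.14);print("jig both",j)
E
```

```text
mould both (array([0.51396118, 0.20239202, 0.53097541]), np.float64(2.8798019790962037))
mould side (array([0.54960875, 0.12816653, 2.26030257]), np.float64(2.4467768147345614))
mould sc (array([0.51236245, 0.20304141, 0.46008498]), np.float64(0.08494589141599414))
jig side (array([ 0.57275485, -0.18338289,  6.30785312]), np.float64(0.0446782624369142))
jig both (array([ 0.57306174, -0.18291564,  0.03681771]), np.float64(0.0683401478290787))
```

```bash
cat > ov.py <<'E'
from h import *
def overlay(n,img,boxes,xyt,KE,rect,out,f=4,pts=None):
    x0,y0,x1,y1=rect; im=cv2.resize(img[y0:y1,x0:x1],None,fx=f,fy=f,interpolation=cv2.INTER_CUBIC)
    for b in boxes:
        p=proj(pose(b,*xyt),KE)
        for i in range(8):
            for k in (1,2,4):
                if not i&k:
                    a,c=[(int((p[q][0]+.5-x0)*f),int((p[q][1]+.5-y0)*f)) for q in(i,i|k)]; cv2.line(im,a,c,(0,255,0),1)
    cv2.imwrite(out,im)
BR=[box(-23,28,-6,6,14,58),box(28,40,-38,38,14,58)]
E
python3 - <<'E'
from fit import *
from ov import *
from bench import models,bot
print(bot.get_obs()["time_s"])
al=np.ones((480,640),bool)
sc,si=cam("scene"),cam("side")
m=models.masks_of("mould","side")[0]["pixels"]; b=models.masks_of("bracket","side")[0]["pixels"]
np.save("pics/side_mould.npy",m)
L=lambda n:np.load(f"pics/{n}.npy")
MB=MOULD+BR
S=(L("side_mould")|L("side_bracket"),si,al); C=(L("scene_mould")|L("scene_bracket"),sc,al)
x0=[(.51,.205,.5)]
print(fit(MB,[S],x0)); print(fit(MB,[C],x0)); v,f=fit(MB,[S,C],x0); print("both",v,f)
j=(.573,-.183,.03)
for n,k,r1,r2 in[("scene",sc,(205,230,315,310),(320,165,430,245)),("side",si,(250,245,350,325),(305,160,405,240))]:
    im=cv2.imread(f"pics/{n}0.png")
    overlay(n,im,MB,v,k,r1,f"pics/o_{n}_m.png"); overlay(n,im,JIG,j,k,r2,f"pics/o_{n}_j.png")
a=[cv2.imread(f"pics/o_{n}.png") for n in("scene_m","side_m","scene_j","side_j")]
a=[cv2.resize(i,(400,300)) for i in a]
cv2.imwrite("pics/o_all.png",np.vstack([np.hstack(a[:2]),np.hstack(a[2:])]))
E
```

```text
0.75
(array([0.50928376, 0.20193104, 0.42128806]), np.float64(0.055524439918533605))
(array([0.51245789, 0.20229945, 0.45648743]), np.float64(0.08579420396184886))
both [0.51033463 0.20296246 0.43901956] 0.16231606742345342
```

View pics/o_all.png

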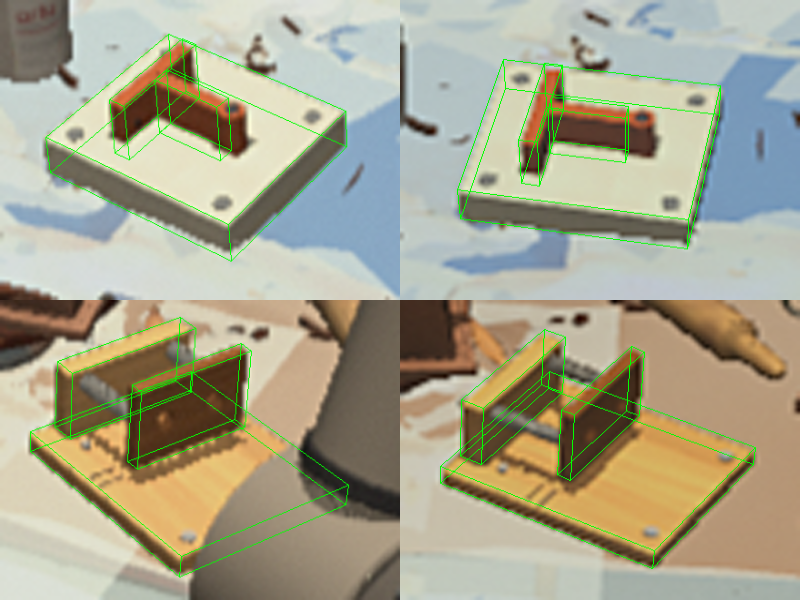

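```bash
cat >> h.py <<'E'
from scipy.spatial.transform import Rotation as Ro
from bench import bot
def st():
    o=bot.get_obs(); R=Ro.from_quat(o["orientation"]).as_matrix(); return o,np.array(o["ee_pos"]),R
def yawx(R): return np.degrees(np.arctan2(R[1,0],R[0,0]))
def need(target,yaw=None):
    """shift in tool mm from current pose to world target (current axes), and turn about tool y to bring tool x to yaw (deg mod 180)"""
    o,p,R=st(); d=R.T@(np.array(target)-p)*1000
    t=None
    if yaw is not None:
        dy=(yaw-yawx(R)+90)%180-90; t=dy*np.sign(R[2,1]); 
    return d,t
def rel(o): print("t",round(o["time_s"],3),"p",np.round(np.array(o["ee_pos"])*1000,1).tolist(),"F",np.round(o["force"],2).tolist(),"gap",round(o["finger_gap"]*1000,1))
E
python3 - <<'E'
from h import *
o,p,R=st(); print(np.round(R,3),yawx(R))
wp=[p,[.35,-.40,.25],[.5,-.1,.26],[.50,.19,.26]]
for a,b in zip(wp,wp[1:]): print(b,np.round(R.T@(np.array(b)-a)*1000,1))
print(need([.5,.19,.26],np.degrees(.44)+90))
for n in["scene","side"]:
  from bench import models
  for t in["bottle","lump","timer","tape","block"]:
    r=models.search_frame(t,n)
    if r:
        u=r[0]["bbox"]; print(n,t,round(r[0]["p"],2),np.round(ray((u[0],u[1]+u[3]*.35),cam(n),0.02),3))
E
```

```text
[[ 0.228 -0.     0.974]
 [-0.974 -0.     0.228]
 [ 0.    -1.    -0.   ]] -76.8326294271399
[0.35, -0.4, 0.25] [-55.8 -34.3 249.7]
[0.5, -0.1, 0.26] [-257.9  -10.   214.4]
[0.5, 0.19, 0.26] [-282.4   -0.    66.1]
(array([-596.12140078,  -44.34378381,  530.13472293]), np.float64(-12.042772412896113))
scene bottle 0.87 [0.645 0.267 0.02 ]
scene lump 0.63 [0.33  0.015 0.02 ]
scene timer 0.56 [0.469 0.485 0.02 ]
scene block 0.67 [ 0.602 -0.191  0.02 ]
side bottle 0.69 [0.638 0.277 0.02 ]
side lump 0.73 [0.343 0.02  0.02 ]
side timer 0.75 [0.488 0.501 0.02 ]
side tape 0.72 [ 0.351 -0.186  0.02 ]
side block 0.8 [ 0.462 -0.355  0.02 ]
```

```bash
python3 -m creep '[[[-11,-7,50],0,1],[[-11,-7,50],0,1],[[-11,-7,50],0,1],[[-11,-7,50],0,1],[[-11,-7,50],0,1],[[-52,-2,43],0,1],[[-52,-2,43],0,1],[[-52,-2,43],0,1],[[-52,-2,43],0,1],[[-52,-2,43],0,1],[[0,0,0],0,1]]'
python3 -m creep '[[[-56,0,13],0,1],[[-56,0,13],0,1],[[-56,0,13],0,1],[[-56,0,13],0,1],[[-56,0,13],0,1],[[0,0,0],-6,1],[[0,0,0],-6,1],[[0,0,0],0,1]]'
python3 - <<'E'
from h import *
from bench import *
o,p,R=st(); rel(o)
cv2.imwrite("pics/w1.png",snapshot("wrist")[:,:,::-1])
E
```

```text
time_s: 2.72
ee_pos: [0.4908, -0.1172, 0.2601]
orientation: [-0.555, 0.438, -0.438, 0.556]
force: [-0.3, 0.1, -0.4]
finger_gap: 0.085
time_s: 3.72
ee_pos: [0.4892, 0.1655, 0.2598]
orientation: [0.597, -0.38, 0.38, -0.596]
force: [0.1, -0.3, 0.1]
finger_gap: 0.0853
t 3.725 p [489.2, 165.5, 259.8] F [0.06, -0.29, 0.08] gap 85.3
```

View pics/w1.png

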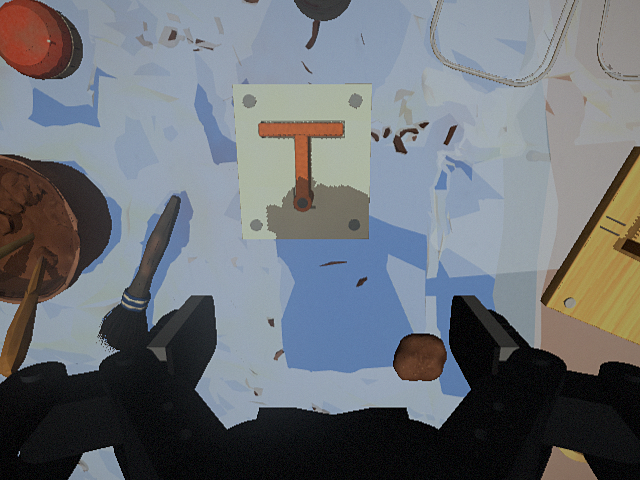

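```bash
cat > wfit.py <<'E'
from fit import *
from ov import *
from bench import models,camera_info
import sys
def run(img,guess,out,rect):
    k=cam("wrist"); al=np.ones((480,640),bool)
    # bracket incl. boss
    a=np.linspace(0,2*np.pi,17)[:-1]
    boss=np.array([[-32+9*np.cos(t),9*np.sin(t),z] for t in a for z in(30,58)])
    B=[box(-23,28,-6,6,30,58),box(28,40,-38,38,30,58),boss]
    b=models.masks_of("bracket","wrist")[0]; m=models.masks_of("mould","wrist")[0]
    print("p",b["p"],m["p"])
    vb,fb=fit(B,[(b["pixels"],k,al)],[guess]); vm,fm=fit(MOULD,[(m["pixels"]|b["pixels"],k,al)],[guess])
    print("bracket",vb,fb,"mould",vm,fm)
    overlay("w",img,B[:2]+MOULD,vb,k,rect,out)
    return vb,vm
E
python3 - <<'E'
from wfit import *
vb,vm=run(cv2.imread("pics/w1.png"),(.51,.203,.44),"pics/w1o.png",(215,70,395,250))
E
```

```text
p 0.72 0.79
bracket [0.5083669  0.20465127 0.43795547] 0.061262886597938146 mould [0.50795254 0.2050018  0.4381303 ] 0.008900019380783953
```

View pics/w1o.png

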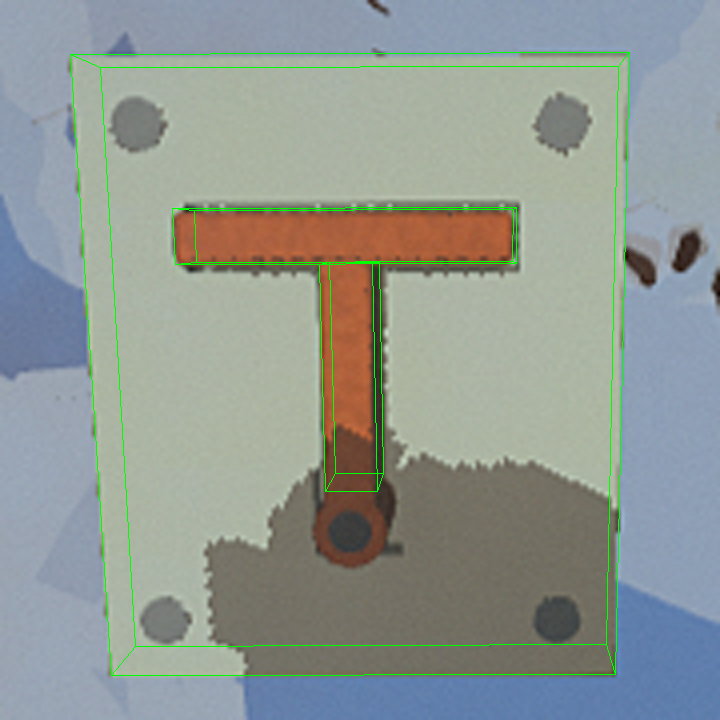

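Run:
```python
from h import *
from bench import bot
print(need([.5083,.2047,.10],25.09-90)); print(need([.5083,.2047,.042])[0]); print(bot.nose_length,[a for a in dir(bot) if a[0]!='_'])
```

```text
(array([-27.31297191, 159.89129547,  33.82193431]), np.float64(-0.08973448536140438))
[-27.32437235 217.89129394  33.82882411]
0.008 ['IKError', 'get_obs', 'nose_length']
```

```bash
python3 -m creep '[[[-9.1,0,11.3],0,1],[[-9.1,30,11.3],0,0.5],[[-9.1,40,11.2],0,0.5],[[0,40,0],0,0.5],[[0,30,0],0,0.3],[[0,10,0],0,0.3],[[0,0,0],0,0.3],[[0,0,0],0,0.3]]' 60
python3 - <<'E'
from h import *
from bench import *
o,p,R=st(); rel(o); print(yawx(R))
print(need([.5083,.2047,.042],25.09-90))
for n,r in(("wrist",None),("side",(230,220,390,340))):
    im=snapshot(n)[:,:,::-1]
    if r: im=cv2.resize(im[r[1]:r[3],r[0]:r[2]],None,fx=4,fy=4,interpolation=cv2.INTER_CUBIC)
    cv2.imwrite(f"pics/{n}2.png",im)
E
```

```text
time_s: 4.88
ee_pos: [0.509, 0.2059, 0.1113]
orientation: [-0.596, 0.378, -0.38, 0.598]
force: [1.1, 0.1, 0.4]
finger_gap: 0.0557
t 4.875 p [509.0, 205.9, 111.3] F [1.09, 0.11, 0.36] gap 55.7
-64.84580986832532
(array([ 0.73477101, 69.28358095, -1.29410911]), np.float64(0.06419013167467824))
```

View pics/wrist2.png

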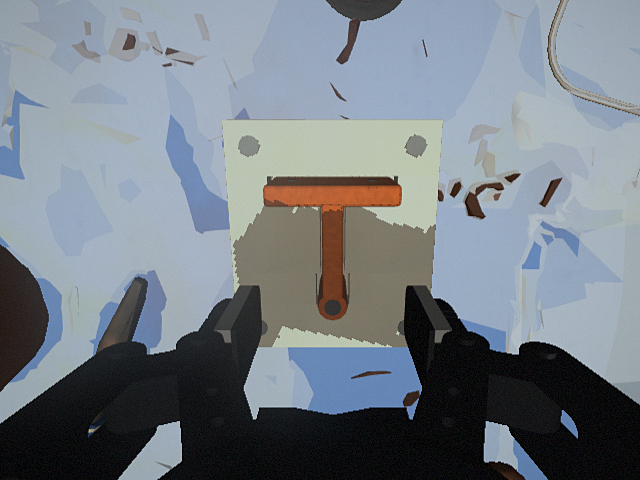

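View pics/side2.png

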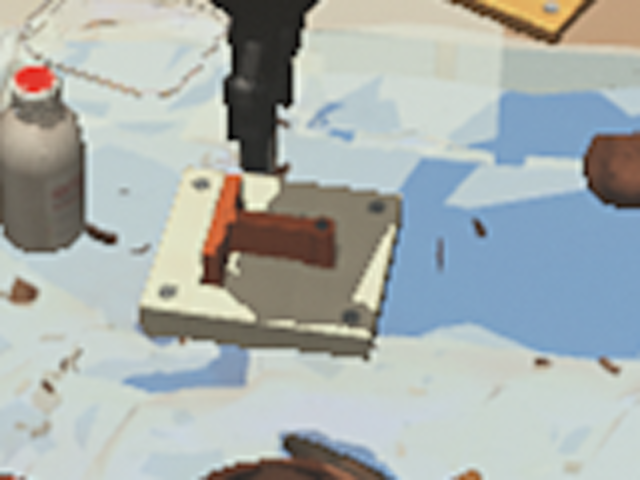

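Run:
```python
from wfit import *
vb,vm=run(cv2.imread("pics/wrist2.png"),(.508,.2047,.438),"pics/w2o.png",(225,110,445,330))
print(need([vb[0],vb[1],.042],np.degrees(vb[2])-90))
```

```text
p 0.95 0.84
bracket [0.50820309 0.20530939 0.43851574] 0.06437752204453744 mould [0.50757596 0.20499719 0.43907211] 0.0737178758890227
(array([ 0.16685061, 68.8573113 , -0.53417395]), np.float64(0.03460771457137923))
```

View pics/w2o.png

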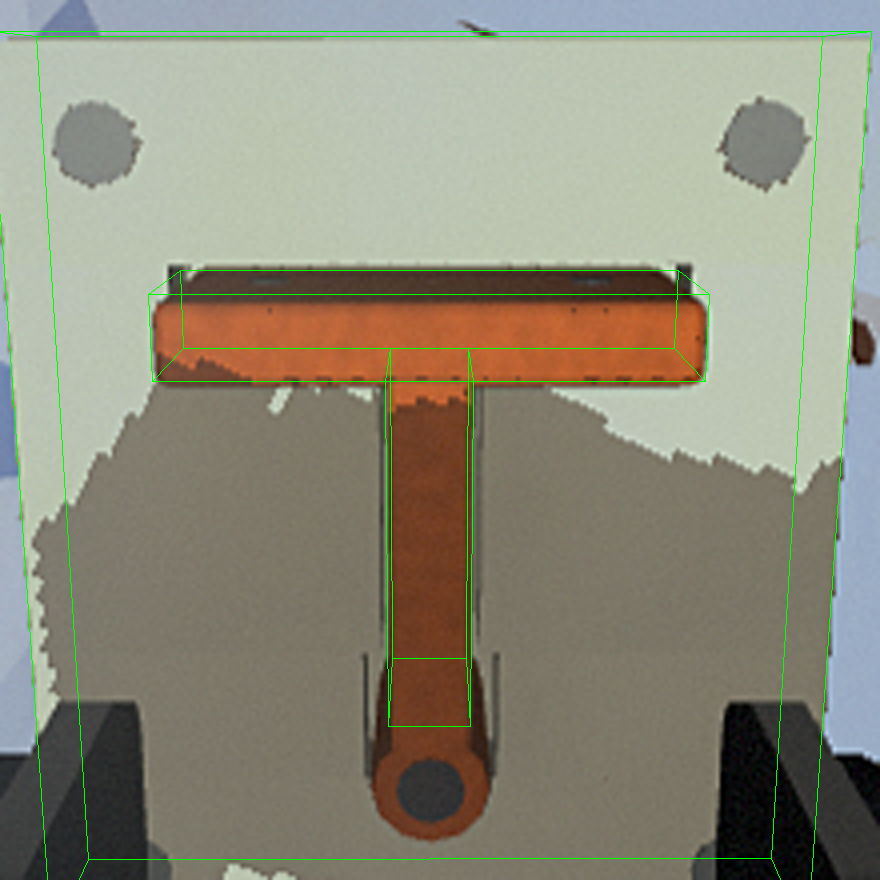

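```bash
python3 -m creep '[[[0.1,25,-0.3],0,0.3],[[0,25,0],0,0.3],[[0,10,0],0,0.3],[[0,8.5,0],0,0.2],[[0,0,0],0,0.2]]' 60
python3 -m creep '[[[0,0,0],0,-0.3],[[0,0,0],0,-0.5],[[0,0,0],0,-0.7],[[0,0,0],0,-0.9],[[0,0,0],0,-1],[[0,0,0],0,-1],[[0,0,0],0,-1]]' 60
python3 - <<'E'
from h import *
from bench import *
o,p,R=st(); rel(o); print(yawx(R))
for n,r in(("wrist",None),("side",(230,220,390,340))):
    im=snapshot(n)[:,:,::-1]
    if r: im=cv2.resize(im[r[1]:r[3],r[0]:r[2]],None,fx=4,fy=4,interpolation=cv2.INTER_CUBIC)
    cv2.imwrite(f"pics/{n}3.png",im)
E
```

```text
time_s: 5.7
ee_pos: [0.5078, 0.2053, 0.0415]
orientation: [0.597, -0.379, 0.379, -0.597]
force: [-0.4, -0.0, 0.5]
finger_gap: 0.0515
time_s: 6.58
ee_pos: [0.508, 0.2054, 0.0419]
orientation: [-0.597, 0.379, -0.379, 0.597]
force: [-1.3, 0.8, 4.9]
finger_gap: 0.0061
t 6.575 p [508.0, 205.4, 41.9] F [-1.32, 0.82, 4.94] gap 6.1
-64.83083450162141
```

View pics/wrist3.png

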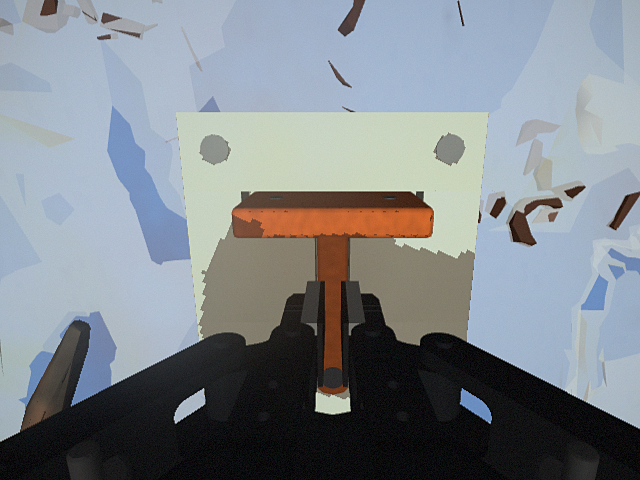

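View pics/side3.png

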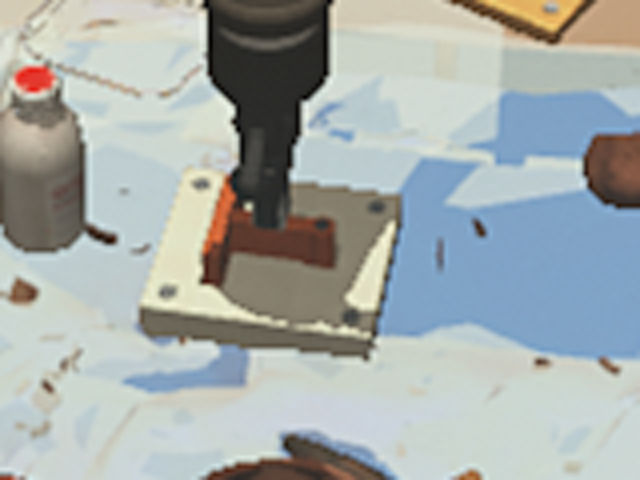

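```bash
python3 -m creep '[[[0,-3,0],0,-1],[[0,-7,0],0,-1],[[0,-10,0],0,-1],[[0,-20,0],0,-1],[[0,-40,0],0,-1],[[0,-50,0],0,-1],[[0,-20,0],0,-1],[[0,0,0],0,-1]]' 80
python3 - <<'E'
from h import *
from bench import *
o,p,R=st(); rel(o); print(yawx(R))
for n,r in(("wrist",None),("side",(230,180,390,300))):
    im=snapshot(n)[:,:,::-1]
    if r: im=cv2.resize(im[r[1]:r[3],r[0]:r[2]],None,fx=4,fy=4,interpolation=cv2.INTER_CUBIC)
    cv2.imwrite(f"pics/{n}4.png",im)
E
```

```text
time_s: 7.68
ee_pos: [0.5085, 0.2057, 0.1934]
orientation: [-0.596, 0.378, -0.38, 0.598]
force: [-0.9, -0.4, -0.7]
finger_gap: 0.0001
t 7.675 p [508.5, 205.7, 193.4] F [-0.9, -0.44, -0.69] gap 0.1
-64.8248677334128
```

View pics/wrist4.png

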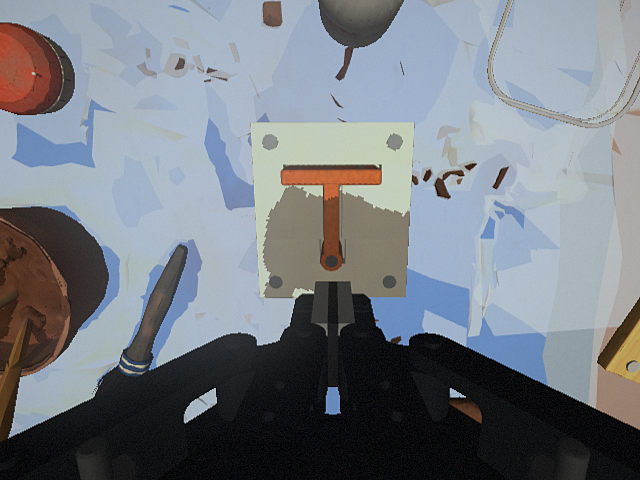

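View pics/side4.png

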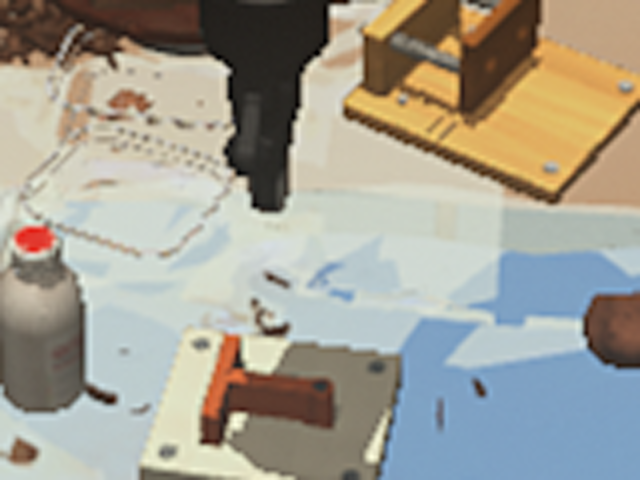

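Run:
```python
from h import *
o,p,R=st(); K,E=cam("wrist")
Cw=-E[:3,:3].T@E[:3,3]; print("cam in tool mm",R.T@(Cw-p)*1000)
# tip pixel rows; finger width direction is tool z +-11
for row in (281,283,300):
    d=R.T@E[:3,:3].T@np.linalg.inv(K)@np.array([332,row,1.]); c=R.T@(Cw-p)
    for z in(0,.011,-.011):
        s=(z-c[2])/d[2]; print(row,z,np.round((c+s*d)*1000,1))
for z in (0,.011,-.011):
    for y in(.008,-.011): print(y,z,proj(p+R@np.array([0,y,z]),(K,E)))
# bracket top at web centre/ x=+11, -11 and where plate is
```

```text
cam in tool mm [   0.42774733 -158.69924308   67.22560748]
281 0 [0.2 9.2 0. ]
281 0.011 [  0.3 -18.3  11. ]
281 -0.011 [  0.2  36.7 -11. ]
283 0 [0.3 6.8 0. ]
283 0.011 [  0.3 -20.3  11. ]
283 -0.011 [  0.2  33.8 -11. ]
300 0 [  0.3 -11.5   0. ]
300 0.011 [  0.3 -35.6  11. ]
300 -0.011 [  0.2  12.6 -11. ]
0.008 0 [[331.45315712 281.9785186 ]]
-0.011 0 [[331.35951694 299.45487663]]
0.008 0.011 [[331.41985531 259.09565232]]
-0.011 0.011 [[331.32061319 274.2258355 ]]
0.008 -0.011 [[331.485398   304.13237955]]
-0.011 -0.011 [[331.39704194 323.78980253]]
```

Run:
```python
import cv2
im=cv2.imread("pics/wrist3.png")[180:420,240:430]; cv2.imwrite("pics/w3z.png",cv2.resize(im,None,fx=2.5,fy=2.5,interpolation=cv2.INTER_CUBIC))
im=cv2.imread("pics/wrist4.png")[240:480,240:430]; cv2.imwrite("pics/w4z.png",cv2.resize(im,None,fx=2.5,fy=2.5,interpolation=cv2.INTER_CUBIC))
```

```text
(no output)
```

View pics/w3z.png

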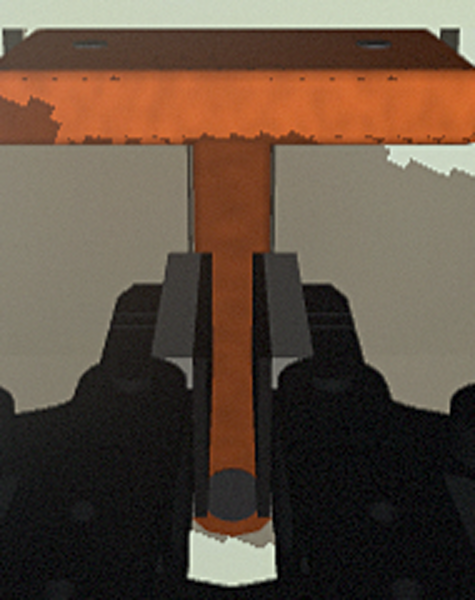

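View pics/w4z.png

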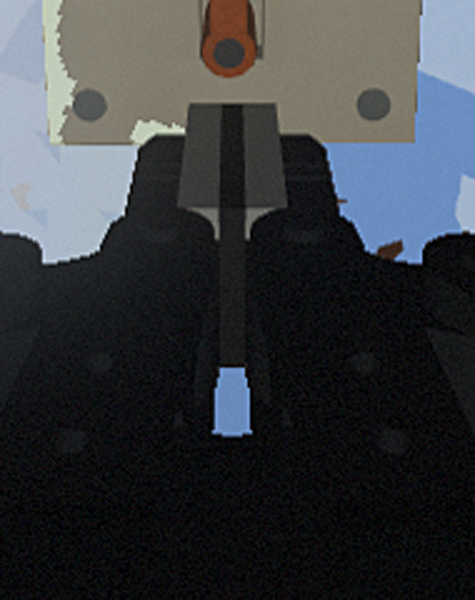

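```bash
python3 - <<'E'
from h import *
k=cam("side")
f=lambda P:(proj(P,k)+.5-[230,220])*4
for z in(.034,.042,.05,.06): print("pose3",z,f([.508,.2054,z]))
f=lambda P:(proj(P,k)+.5-[230,180])*4
for z in(.1854,.193,.2,.211): print("pose4",z,f([.5085,.2057,z]))
E
python3 - <<'E'
import cv2
im=cv2.imread("pics/side4.png")[100:260,180:360]; cv2.imwrite("pics/s4z.png",cv2.resize(im,None,fx=3,fy=3))
E
```

```text
pose3 0.034 [[273.25272338 244.88439283]]
pose3 0.042 [[273.10855922 236.38689444]]
pose3 0.05 [[272.96336717 227.82880938]]
pose3 0.06 [[272.78041483 217.04501148]]
pose4 0.1854 [[269.38926195 233.07864284]]
pose4 0.193 [[269.2284904  223.80452114]]
pose4 0.2 [[269.07937893 215.20301232]]
pose4 0.211 [[268.84303616 201.56955788]]
```

View pics/s4z.png

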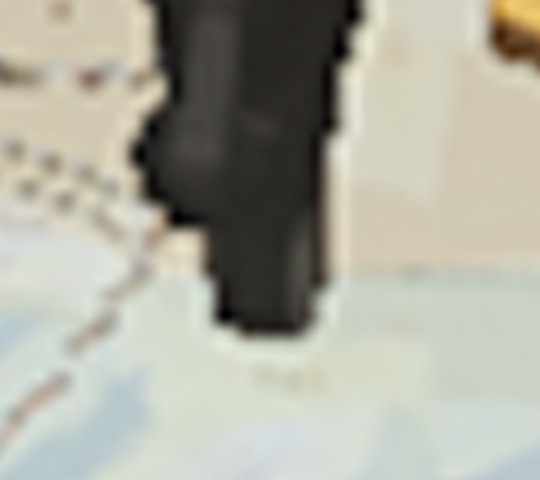

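Run:
```python
from h import *
k=cam("side");o,p,R=st()
for y in(.008,0,-.008,-.012,-.016,-.02):
    print(y,max(((proj(p+R@np.array([x,y,z]),k)+.5-[230,180])*4)[0][1].round(1) for x in(-.012,.012) for z in(-.011,.011)), "wrist row front", proj(p+R@np.array([0,y,.011]),cam("wrist"))[0][1].round(1),proj(p+R@np.array([0,y,-.011]),cam("wrist"))[0][1].round(1))
```

```text
0.008 252.1 wrist row front 259.1 304.1
0 242.3 wrist row front 265.1 311.9
-0.008 232.5 wrist row front 271.6 320.4
-0.012 227.5 wrist row front 275.1 324.9
-0.016 222.6 wrist row front 278.8 329.7
-0.02 217.6 wrist row front 282.7 334.7
```

Run:
```python
from wfit import *
vb,vm=run(cv2.imread("pics/wrist4.png"),(.508,.2047,.438),"pics/w4o.png",(225,110,445,330))
print(need([vb[0],vb[1],.018],np.degrees(vb[2])-90))
```

```text
p 0.58 0.74
bracket [0.50686029 0.20594903 0.44779933] 0.0892159807750075 mould [0.50558758 0.20428311 0.43858747] 0.05244962934803269
(array([ -0.67980312, 171.95984973,   0.7537719 ]), np.float64(-0.49151122454232166))
```

```bash
python3 -m creep '[[[0,30,0],0,0.2],[[0,40,-0.5],0,0.2],[[0,30,0],0,0.2],[[0,10,0],0,0.2],[[0,0,0],0,0.2],[[0,0,0],0,0.2]]' 60
python3 -m creep '[[[0,20,0],0,0.2],[[0,20,0],0,0.2],[[0,10,0],0,0.2],[[0,6,0],0,0.2],[[0,5,0],0,0.2],[[0,4,0],0,0.2],[[0,0,0],0,0.2]]' 60
python3 -m creep '[[[0,0,0],0,-0.2],[[0,0,0],0,-0.45],[[0,0,0],0,-0.6],[[0,0,0],0,-0.7]]' 40
python3 - <<'E'
from h import *
from bench import *
o,p,R=st(); rel(o); print(yawx(R))
for n,r in(("wrist",None),("side",(230,220,390,340))):
    im=snapshot(n)[:,:,::-1]
    if r: im=cv2.resize(im[r[1]:r[3],r[0]:r[2]],None,fx=4,fy=4,interpolation=cv2.INTER_CUBIC)
    cv2.imwrite(f"pics/{n}5.png",im)
E
```

```text
time_s: 8.62
ee_pos: [0.5081, 0.2053, 0.0825]
orientation: [-0.596, 0.379, -0.38, 0.597]
force: [-0.1, -0.1, 0.9]
finger_gap: 0.0512
time_s: 9.5
ee_pos: [0.5073, 0.2051, 0.0164]
orientation: [0.597, -0.379, 0.379, -0.597]
force: [-0.1, -0.3, 0.2]
finger_gap: 0.0517
time_s: 10.0
ee_pos: [0.5073, 0.2052, 0.0165]
orientation: [-0.597, 0.379, -0.379, 0.597]
force: [-0.6, 0.6, 0.6]
finger_gap: 0.0127
t 10.0 p [507.3, 205.2, 16.5] F [-0.65, 0.6, 0.6] gap 12.7
-64.83615257822136
```

View pics/wrist5.png

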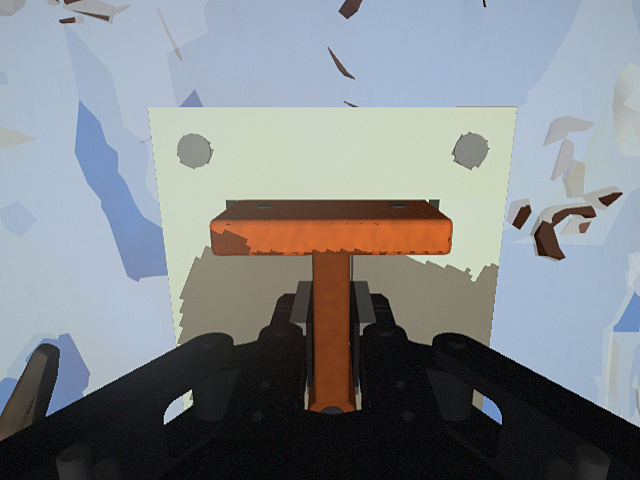

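View pics/side5.png

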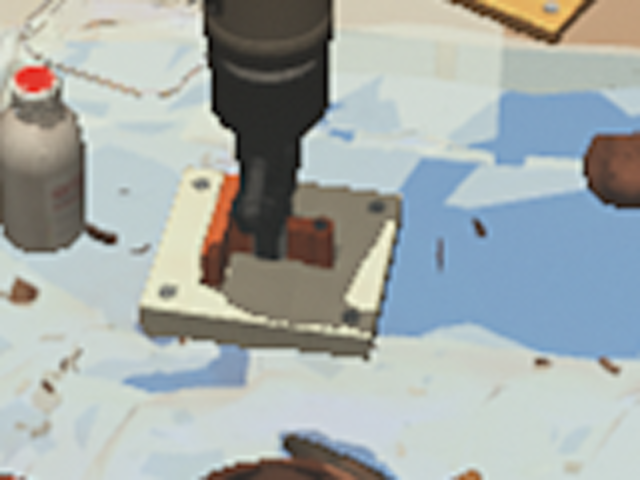

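```bash
python3 -m creep '[[[0,0,0],0,-0.8],[[0,0,0],0,-0.9],[[0,0,0],0,-1],[[0,0,0],0,-1]]' 70
python3 -m creep '[[[0,-3,0],0,-1],[[0,-5,0],0,-1],[[0,-7,0],0,-1],[[0,-15,0],0,-1],[[0,-20,0],0,-1],[[0,-20,0],0,-1],[[0,-20,0],0,-1],[[0,0,0],0,-1]]' 70
python3 - <<'E'
from h import *
from bench import *
o,p,R=st(); rel(o); print(yawx(R))
for n,r in(("wrist",None),("side",(230,180,390,300))):
    im=snapshot(n)[:,:,::-1]
    if r: im=cv2.resize(im[r[1]:r[3],r[0]:r[2]],None,fx=4,fy=4,interpolation=cv2.INTER_CUBIC)
    cv2.imwrite(f"pics/{n}6.png",im)
E
```

```text
time_s: 10.6
ee_pos: [0.5074, 0.2052, 0.0167]
orientation: [-0.597, 0.379, -0.379, 0.597]
force: [-1.1, 0.5, 6.6]
finger_gap: 0.0105
time_s: 11.6
ee_pos: [0.5085, 0.2054, 0.1087]
orientation: [-0.596, 0.378, -0.38, 0.598]
force: [-0.4, 0.3, -2.1]
finger_gap: 0.0107
t 11.6 p [508.5, 205.4, 108.7] F [-0.42, 0.32, -2.13] gap 10.7
-64.83232196208586
```

View pics/wrist6.png

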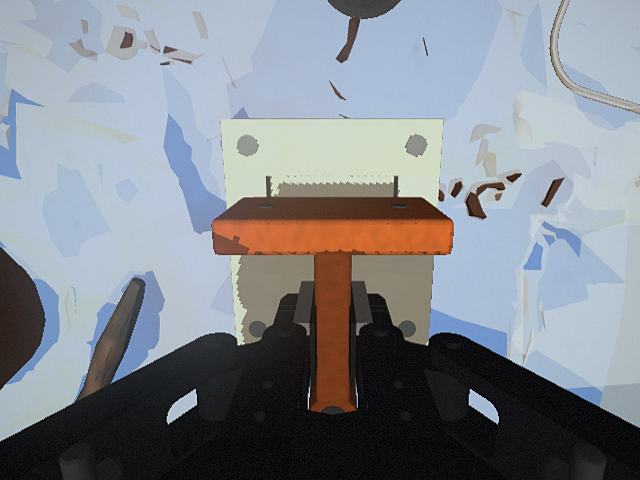

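View pics/side6.png

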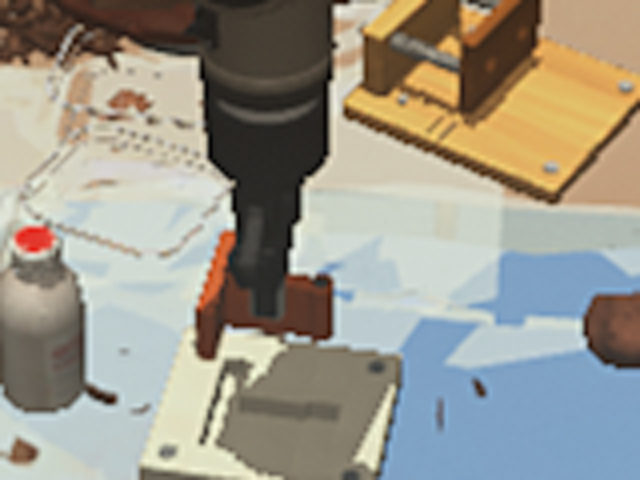

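Run:
```python
from h import *
o,p,R=st()
t=np.array([.46,-.183,.17]); print(np.round(R.T@(t-p)*1000,1)); print(need(t,1.6-90))
```

```text
[ 331.2  -63.5 -207.7]
(array([ 331.18246957,  -63.53669978, -207.67718504]), np.float64(23.567860781762633))
```

```bash
python3 -m creep '[[[0,-20,0],0,-1],[[20,-20,-12],0,-1],[[40,-12,-25],0,-1],[[45,-11,-28],0,-1],[[45,0,-28],0,-1],[[45,0,-28],0,-1],[[45,0,-28],0,-1],[[45,0,-28],0,-1],[[30,0,-20],0,-1],[[16,0,-10.5],0,-1],[[0,0,0],0,-1]]'
python3 -m creep '[[[0,0,0],4,-1],[[0,0,0],6,-1],[[0,0,0],6,-1],[[0,0,0],5,-1],[[0,0,0],2.5,-1],[[0,0,0],0,-1],[[0,0,0],0,-1]]'
python3 - <<'E'
from h import *
from bench import *
o,p,R=st(); rel(o); print(yawx(R))
for n,r in(("wrist",None),("side",(290,140,450,260))):
    im=snapshot(n)[:,:,::-1]
    cv2.imwrite(f"pics/{n}7f.png",im)
    if r: im=cv2.resize(im[r[1]:r[3],r[0]:r[2]],None,fx=4,fy=4,interpolation=cv2.INTER_CUBIC)
    cv2.imwrite(f"pics/{n}7.png",im)
E
```

```text
time_s: 13.08
ee_pos: [0.4599, -0.1831, 0.1688]
orientation: [-0.597, 0.38, -0.379, 0.597]
force: [-0.0, 0.3, -1.1]
finger_gap: 0.011
time_s: 13.95
ee_pos: [0.4604, -0.1818, 0.1693]
orientation: [-0.508, 0.492, -0.492, 0.508]
force: [-0.2, -0.0, -1.9]
finger_gap: 0.0108
t 13.95 p [460.4, -181.8, 169.3] F [-0.19, -0.05, -1.92] gap 10.8
-88.22281438548681
```

View pics/wrist7.png

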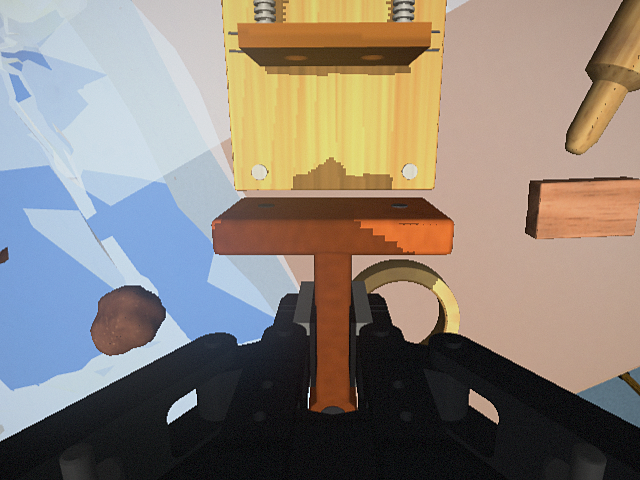

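View pics/side7.png

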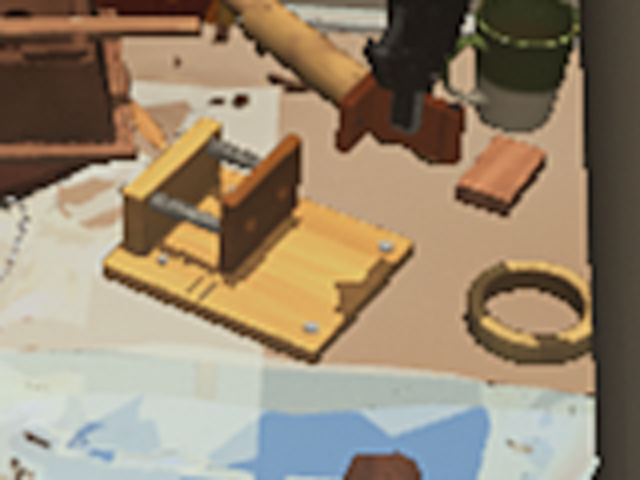

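```bash
cat > jf.py <<'E'
from fit import *
from ov import *
from bench import models
def inhand():
    """bracket model in tool-frame terms: returns pose in world from TCP, offsets d=(dx along tool z, dy, dyaw)"""
def bpose(v,z):  # boxes at underside z
    return [box(-10,28,-6,6,0,44)+[0,0,z*1000],box(28,40,-38,38,0,44)+[0,0,z*1000]]
def run(tag,full,guess,zb,rowmax=192):
    k=cam("wrist"); val=np.zeros((480,640),bool); val[:rowmax]=True
    o,p,R=st()
    j=models.masks_of("jig","wrist")[0]; f=models.masks_of("fence","wrist")[0]; b=models.masks_of("bracket","wrist")[0]
    print("p",j["p"],f["p"],b["p"])
    mj=(j["pixels"]|f["pixels"])
    vj,fj=fit([JIG[0],JIG[2],JIG[1]],[(mj,k,val)],[guess]); print("jig",vj,fj)
    vf,ff=fit([JIG[2]],[(f["pixels"],k,val)],[guess]); print("fence",vf,ff)
    vb2=np.zeros((480,640),bool); vb2[:275]=True
    B=bpose(None,zb)
    yaw=np.radians(yawx(R)+90)
    vb,fb=fit(B,[(b["pixels"]&vb2,k,vb2)],[(p[0],p[1],yaw)]); print("bracket",vb,fb,"tcp",p,yaw)
    c,s=np.cos(yaw),np.sin(yaw); d=vb[:2]-p[:2]; print("in-hand dx,dy mm, dyaw deg",(c*d[0]+s*d[1])*1000,(-s*d[0]+c*d[1])*1000,np.degrees(vb[2]-yaw))
    img=cv2.imread(full)
    overlay("",img,[JIG[0],JIG[2],JIG[1]],vj,k,(200,0,460,200),f"pics/{tag}_j.png",3)
    overlay("",img,B,vb,k,(200,180,460,300),f"pics/{tag}_b.png",3)
    cv2.imwrite(f"pics/{tag}.png",cv2.resize(np.vstack([cv2.imread(f"pics/{tag}_j.png"),cv2.imread(f"pics/{tag}_b.png")]),(488,600)))
    return vj,vf,vb
E
python3 - <<'E'
from jf import *
o,p,R=st()
run("f7","pics/wrist7f.png",(.573,-.183,.03),p[2]-.0027)
E
```

```text
p 0.88 0.73 0.9
jig [ 0.57176993 -0.1801757   0.03474999] 0.009011728716157638
fence [ 0.57134114 -0.18006353  0.03193378] 0.11817642405063292
bracket [ 0.46096447 -0.18205107  0.01981582] 0.06666636703581189 tcp [ 0.46033193 -0.18223949  0.16939583] 0.030233119697761025
in-hand dx,dy mm, dyaw deg 0.6379463435469915 0.1692123059785522 -0.5968671944355477
```

View pics/f7.png

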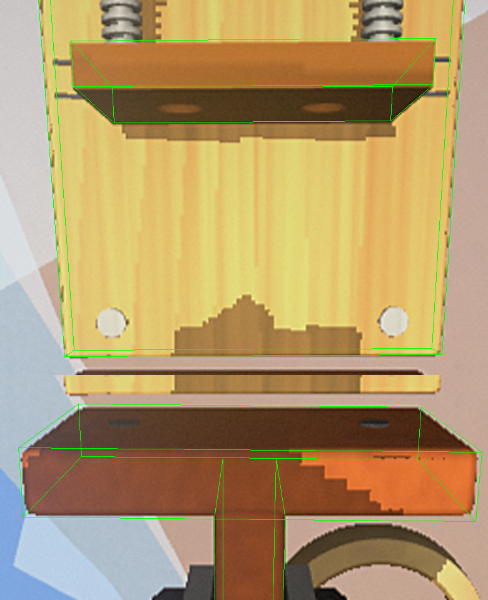

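```bash
cat > pe.py <<'E'
from jf import *
def plate(full):
    g=cv2.imread(full).astype(float); g=cv2.GaussianBlur(g,(3,3),0)
    # bottom edge of plate (toward web): strongest gradient rows 245-262 by columns away from web
    cs=[c for c in range(222,448,3) if not 300<c<375]; pts=[]
    for c in cs:
        col=g[240:266,c]; d=np.linalg.norm(col[2:]-col[:-2],axis=1); i=np.argmax(d)
        den=d[i-1]-2*d[i]+d[i+1] if 0<i<len(d)-1 else -1
        off=.5*(d[i-1]-d[i+1])/den if 0<i<len(d)-1 and den else 0
        pts.append((c,241+i+off))
    pts=np.array(pts); vx,vy,x0,y0=cv2.fitLine(pts.astype(np.float32),cv2.DIST_HUBER,0,.01,.01).ravel()
    return np.degrees(np.arctan2(vy,vx)), y0+(332-x0)*vy/vx
E
python3 - <<'E'
from pe import *
for n in ("wrist5","wrist6","wrist7f"): print(n,plate(f"pics/{n}.png"))
o,p,R=st(); k=cam("wrist"); yaw=np.radians(yawx(R)+90); z=p[2]-.0027+.044
c,s=np.cos(yaw),np.sin(yaw)
for dy in(-.6,0,.6):
    t=yaw+np.radians(dy); P=pose([[28,38,44],[28,-38,44]],p[0]+.0006*c,p[1],t,p[2]-.0027); u=proj(P,k); print(dy,u.round(1).tolist(),np.degrees(np.arctan2(*(u[1]-u[0])[::-1])))
E
```

```text
wrist5 (np.float32(-0.20253114), np.float32(254.78616))
wrist6 (np.float32(-0.05600226), np.float32(254.60762))
wrist7f (np.float32(0.60639006), np.float32(255.44196))
-0.6 [[212.7, 255.5], [453.5, 257.7]] 0.5284794909117367
0 [[211.9, 256.7], [452.7, 256.5]] -0.04210597141934136
0.6 [[211.1, 257.9], [451.8, 255.3]] -0.6126926559603619
```

```bash
cat >> h.py <<'E'
def tcp_for(jig,gap,dx=.6,dy=.2):
    "TCP world xy so that bracket face is gap mm before fence rest face"
    return pose([[-40-dx-gap,-dy,0]],*jig)[0][:2]
E
python3 - <<'E'
from h import *
t=tcp_for((.5718,-.1802,.0345),35); print(t,need([*t,.0437],1.98+.6-90))
E
```

```text
[ 0.49625189 -0.18300756] (array([  1.4430173 , 125.74432738,  35.95055119]), np.float64(-0.8955780454885627))
```

```bash
python3 -m creep '[[[0.5,15,6],-0.4,-1],[[0.5,25,10],-0.4,-1],[[0.4,30,10],0,-1],[[0,25,7],0,-1],[[0,15,3],0,-1],[[0,10,0],0,-1],[[0,5.7,0],0,-1],[[0,0,0],0,-1],[[0,0,0],0,-1]]'
python3 - <<'E'
from pe import *
from bench import *
o,p,R=st(); rel(o); print(yawx(R))
for n,r in(("side",(290,140,450,260)),("wrist",None)):
    im=snapshot(n)[:,:,::-1]
    cv2.imwrite(f"pics/{n}8f.png",im)
    if r: im=cv2.resize(im[r[1]:r[3],r[0]:r[2]],None,fx=4,fy=4,interpolation=cv2.INTER_CUBIC)
    cv2.imwrite(f"pics/{n}8.png",im)
print(plate("pics/wrist8f.png"))
run("f8","pics/wrist8f.png",(.5718,-.180,.034),p[2]-.0027,rowmax=195)
E
```

```text
time_s: 15.32
ee_pos: [0.4966, -0.183, 0.0444]
orientation: [-0.511, 0.489, -0.49, 0.511]
force: [0.4, 0.9, -1.5]
finger_gap: 0.0109
t 15.325 p [496.6, -183.0, 44.4] F [0.41, 0.91, -1.45] gap 10.9
-87.54035371663623
(np.float32(-1.2397606), np.float32(253.24228))
p 0.58 0.59 0.7
jig [ 0.57106829 -0.17933142  0.03607989] 0.005765349032800673
fence [ 0.571052   -0.1792762   0.03471459] 0.15234513982779477
bracket [ 0.49747521 -0.18285209  0.0464238 ] 0.06353172324696763 tcp [ 0.4966034  -0.18294887  0.044385  ] 0.04295065327556689
in-hand dx,dy mm, dyaw deg 0.8751629802236014 0.05925738872084333 0.19899641697668566
```

View pics/f8.png

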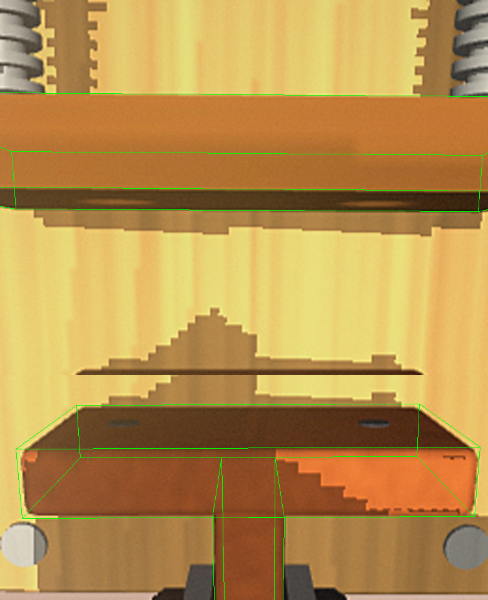

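View pics/side8.png

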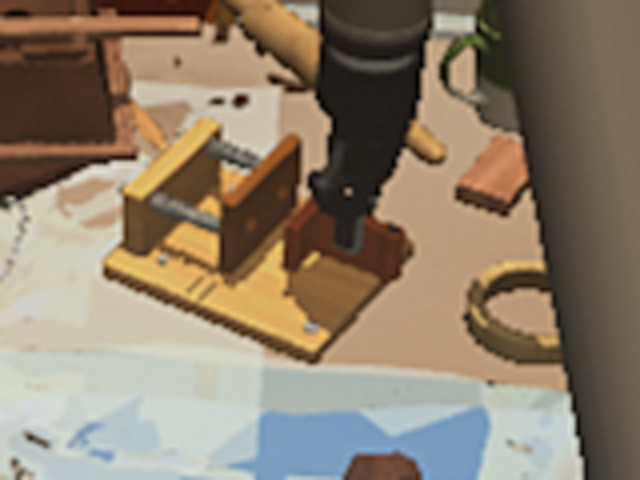

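View pics/wrist8.png

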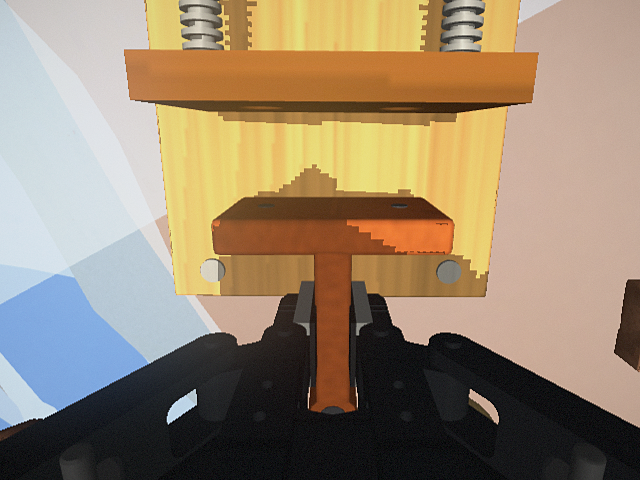

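Run:
```python
from h import *
im=cv2.imread("pics/wrist8f.png")
a=cv2.resize(im[92:122,230:440],None,fx=3.8,fy=8,interpolation=cv2.INTER_CUBIC); b=cv2.resize(im[190:260,205:460],(798,300),interpolation=cv2.INTER_CUBIC)
a=cv2.convertScaleAbs(a,alpha=2.,beta=10)
cv2.imwrite("pics/w8z.png",np.vstack([a,b]))
print(a.shape)
k=cam("wrist"); o,p,R=st(); rel(o)
J=(.5711,-.1793,.036)
print("fence ends/bores predicted",proj(pose([[0,52,96],[0,-52,96],[12,52,96],[12,-52,96],[0,24,63],[0,-24,63]],*J),k).round(1).tolist())
g=im.astype(float)
for r in (52,60,75,90,98):
    l=np.linalg.norm(g[r,2:]-g[r,:-2],axis=1); print(r,100+np.argmax(l[100:160])+1,500+np.argmax(l[500:560])+1)
for r in(225,235,245):
    l=np.linalg.norm(g[r,2:]-g[r,:-2],axis=1); print(r,200+np.argmax(l[200:230])+1,440+np.argmax(l[440:470])+1)
```

```text
(240, 798, 3)
t 15.575 p [496.4, -182.8, 44.1] F [0.22, 0.45, -0.93] gap 10.9
fence ends/bores predicted [[129.6, 98.2], [531.8, 100.9], [123.4, 47.5], [538.5, 50.4], [260.6, 106.3], [401.8, 107.2]]
52 123 538
60 124 537
75 126 535
90 128 533
98 129 532
225 211 454
235 212 454
245 212 452
```

View pics/w8z.png

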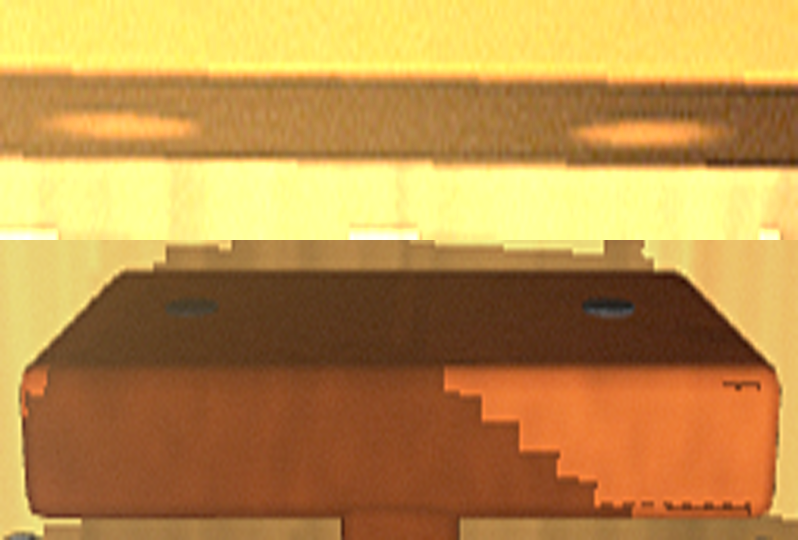

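Run:
```python
from h import *
J=(.5711,-.1793,.036)
t=tcp_for(J,5,.87,0); print(t,need([*t,.0437],2.06-90)); print(need([*tcp_for(J,-18,.87,0),.0437]))
```

```text
[ 0.52525972 -0.18095096] (array([-0.62119768,  0.41228659, 28.88749422]), np.float64(0.40515729641929))
(array([-0.45962146,  0.42494192, 51.88692319]), None)
```

```bash
python3 -m creep '[[[-0.6,0.4,0],0.4,-1],[[0,0,8],0,-1],[[0,0,8],0,-1],[[0,0,7],0,-1],[[0,0,5],0,-1],[[0,0,0],0,-1],[[0,0,0],0,-1]]'
python3 - <<'E'
from pe import *
from bench import *
o,p,R=st(); rel(o); print(yawx(R))
for n,r in(("side",(290,140,450,260)),("scene",(310,140,430,250)),("wrist",None)):
    im=snapshot(n)[:,:,::-1]
    cv2.imwrite(f"pics/{n}9f.png",im)
    if r: im=cv2.resize(im[r[1]:r[3],r[0]:r[2]],None,fx=4,fy=4,interpolation=cv2.INTER_CUBIC)
    cv2.imwrite(f"pics/{n}9.png",im)
run("f9","pics/wrist9f.png",(.5711,-.1793,.036),p[2]-.0027,rowmax=195)
E
```

```text
time_s: 16.45
ee_pos: [0.524, -0.181, 0.0433]
orientation: [0.509, -0.491, 0.491, -0.509]
force: [0.1, -0.0, -1.8]
finger_gap: 0.0107
t 16.45 p [524.0, -181.0, 43.3] F [0.13, -0.04, -1.76] gap 10.7
-87.93483037225958
p 0.61 0.58 0.97
jig [ 0.5710572  -0.17964995  0.03335713] 1.0080243638390465
fence [ 0.57129275 -0.17946865  0.03514069] 0.28165814518578514
bracket [ 0.52415986 -0.18105688  0.02512297] 0.23201641119626792 tcp [ 0.52404005 -0.1811374   0.04338179] 0.03591489483587961
in-hand dx,dy mm, dyaw deg 0.12263096361380817 0.07616976849690679 -0.6183318518736716
```

View pics/side9.png

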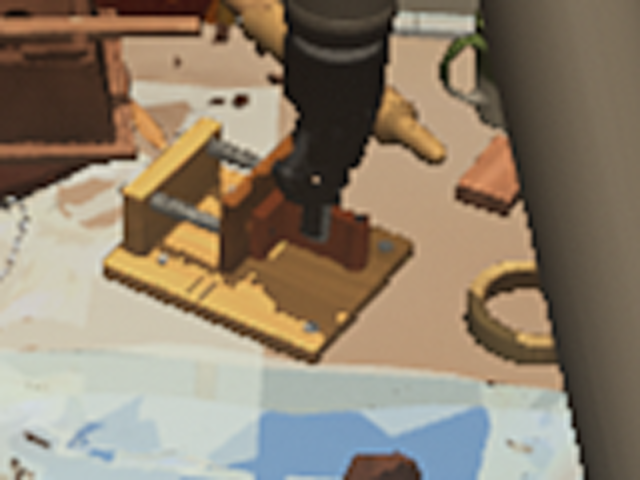

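View pics/wrist9.png

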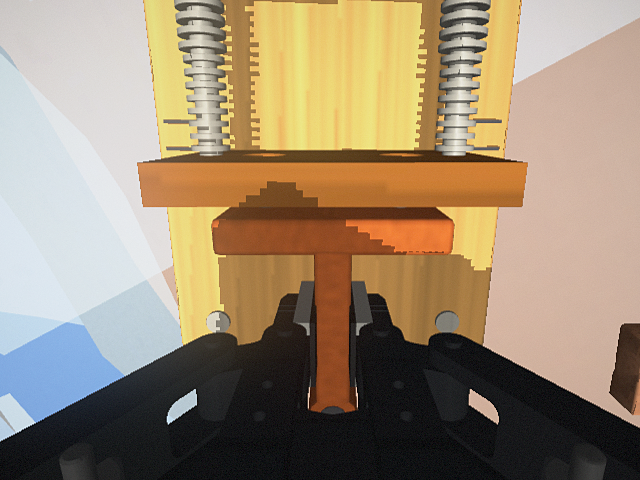

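```bash
python3 -m creep '[[[0,0,1.5],0,-1],[[0,0,1.5],0,-1],[[0,0,1],0,-1],[[0,0,0],0,-1]]'; python3 -m creep '[[[0,0,1],0,-1],[[0,0,1],0,-1],[[0,0,0],0,-1]]';  python3 -m creep '[[[0,0,1],0,-1],[[0,0,1],0,-1],[[0,0,0],0,-1]]'
```

```text
time_s: 17.25
ee_pos: [0.5283, -0.181, 0.0433]
orientation: [0.509, -0.491, 0.491, -0.509]
force: [0.2, 0.8, -1.8]
finger_gap: 0.011
time_s: 17.62
ee_pos: [0.5303, -0.1809, 0.0433]
orientation: [0.509, -0.491, 0.491, -0.509]
force: [0.3, 0.2, -1.4]
finger_gap: 0.0107
time_s: 18.0
ee_pos: [0.5322, -0.1808, 0.0433]
orientation: [0.509, -0.491, 0.491, -0.509]
force: [-0.6, -0.2, -1.4]
finger_gap: 0.0106
```

```bash
python3 -m creep '[[[0,0,1],0,-1],[[0,0,1],0,-1],[[0,-0.3,1],0,-1],[[0,0,1],0,-1],[[0,0,0],0,-1]]'; python3 -m creep '[[[0,0,1],0,-1],[[0,0,1],0,-1],[[0,0,1],0,-1],[[0,0,1],0,-1],[[0,0,0],0,-1],[[0,0,0],0,-1]]'
python3 - <<'E'
from pe import *
from bench import *
o,p,R=st(); rel(o); print(yawx(R), o["ft_torque"])
for n,r in(("side",(290,140,450,260)),("wrist",None)):
    im=snapshot(n)[:,:,::-1]
    cv2.imwrite(f"pics/{n}10f.png",im)
    if r: im=cv2.resize(im[r[1]:r[3],r[0]:r[2]],None,fx=4,fy=4,interpolation=cv2.INTER_CUBIC)
    cv2.imwrite(f"pics/{n}10.png",im)
E
```

```text
time_s: 18.62
ee_pos: [0.536, -0.1806, 0.0434]
orientation: [0.509, -0.491, 0.491, -0.509]
force: [-3.9, -0.3, -2.3]
finger_gap: 0.011
time_s: 19.38
ee_pos: [0.54, -0.1804, 0.0435]
orientation: [0.509, -0.491, 0.491, -0.509]
force: [-5.6, -0.3, -3.8]
finger_gap: 0.0107
t 19.375 p [540.0, -180.4, 43.5] F [-5.63, -0.32, -3.8] gap 10.7
-87.93447693640792 [-0.17586822  0.8689223  -0.01997157]
```

View pics/side10.png

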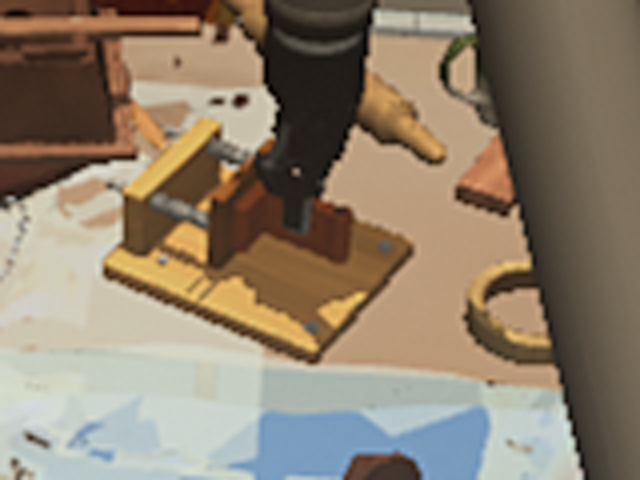

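View pics/wrist10.png

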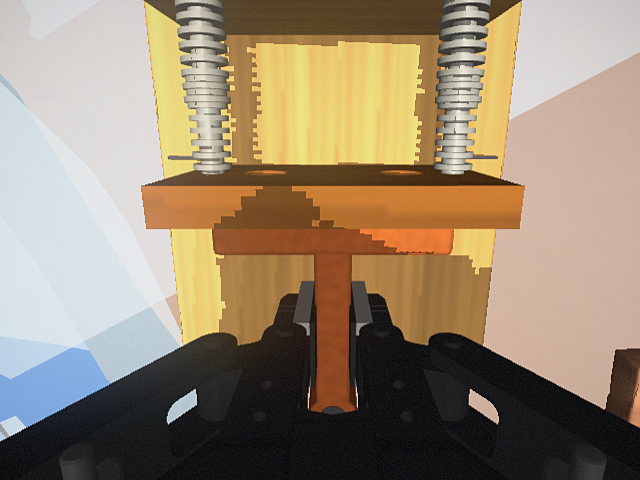

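```bash
python3 -m creep '[[[0,0,1],0,-1],[[0,0,1],0,-1],[[0,0,1],0,-1],[[0,0,1],0,-1],[[0,0,1],0,-1],[[0,0,0],0,-1],[[0,0,0],0,-1]]'
python3 - <<'E'
from pe import *
from bench import *
F=[]
for i in range(4):
    im=snapshot("wrist"); o,p,R=st(); F.append(o["force"])
rel(o); print(np.mean(F,0),np.std(F,0),yawx(R),plate("pics/wrist10f.png"))
cv2.imwrite("pics/wrist11f.png",im[:,:,::-1])
E
```

```text
time_s: 20.35
ee_pos: [0.5445, -0.1803, 0.0435]
orientation: [0.509, -0.491, 0.49, -0.509]
force: [-6.3, -0.8, -2.6]
finger_gap: 0.0107
t 20.55 p [544.5, -180.3, 43.5] F [-7.11, -1.78, -1.75] gap 10.7
[-6.92773179 -1.17545088 -2.20194653] [0.430323   0.44459306 0.45326665] -87.93057929013975 (np.float32(-1.1393255), np.float32(253.16772))
```

View pics/wrist11f.png

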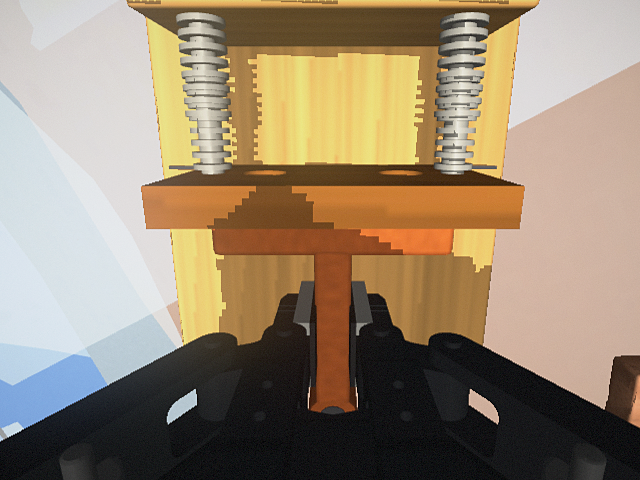

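```bash
cat > disp.py <<'E'
from pe import *
J=(.5711,-.1793,.036)
def frow(full,lo,hi):
    g=cv2.GaussianBlur(cv2.imread(full),(3,3),0).astype(float); r=[]
    for c in list(range(160,206,3))+list(range(462,508,3)):
        d=np.linalg.norm(g[lo+2:hi,c]-g[lo:hi-2,c],axis=1); i=np.argmax(d); r.append((c,lo+1+i+(.5*(d[i-1]-d[i+1])/(d[i-1]-2*d[i]+d[i+1]) if 0<i<len(d)-1 else 0)))
    r=np.array(r); return np.median(r[r[:,0]<300,1]),np.median(r[r[:,0]>300,1])
def pred(d,k):
    u=proj(pose([[d,40,96],[d,-40,96]],*J),k)[:,1]; return u
def disp(full,lo,hi,k):
    l,r=frow(full,lo,hi); m=(l+r)/2
    ds=np.linspace(-10,32,421); v=[pred(d,k).mean() for d in ds]; return l,r,np.interp(-m,-np.array(v),ds) if v[0]>v[-1] else np.interp(m,v,ds)
def camat(pos):
    K,E=cam("wrist"); o,p,R=st(); E=E.copy(); E[:3,3]=E[:3,3]-E[:3,:3]@(np.array(pos)-p); return K,E
E
python3 - <<'E'
from disp import *
o,p,R=st()
print("9",disp("pics/wrist9f.png",198,214,camat([.5240,-.1811,.0433])))
print("10",disp("pics/wrist10f.png",220,238,camat([.5400,-.1804,.0435])))
print("11",disp("pics/wrist11f.png",220,238,cam("wrist")))
E
```

```text
9 (np.float64(206.70097984300054), np.float64(206.4539321811733), np.float64(-0.20834035358731526))
10 (np.float64(228.47008261369535), np.float64(228.44259405066776), np.float64(9.547107622958878))
11 (np.float64(228.47720797771296), np.float64(228.45681820611202), np.float64(14.032302467899374))
```

```bash
python3 -m creep '[[[0,0,1],0,-1],[[0,0,1],0,-1],[[0,0,1],0,-1],[[0,0,0.8],0,-1],[[0,0,0],0,-1],[[0,0,0],0,-1]]'
python3 - <<'E'
from disp import *
from bench import *
F=[]
for i in range(6):
    im=snapshot("wrist"); o,p,R=st(); F.append(o["force"])
rel(o); print(np.mean(F,0),yawx(R))
cv2.imwrite("pics/wrist12f.png",im[:,:,::-1])
print(disp("pics/wrist12f.png",220,238,cam("wrist")))
for n,r in(("side",(290,140,450,260)),("scene",(310,140,430,250))):
    im=snapshot(n)[:,:,::-1]; cv2.imwrite(f"pics/{n}12f.png",im)
    cv2.imwrite(f"pics/{n}12.png",cv2.resize(im[r[1]:r[3],r[0]:r[2]],None,fx=5,fy=5,interpolation=cv2.INTER_CUBIC))
E
```

```text
time_s: 21.3
ee_pos: [0.5479, -0.1801, 0.0435]
orientation: [0.509, -0.492, 0.49, -0.508]
force: [-8.0, -1.6, -0.4]
finger_gap: 0.0109
t 21.6 p [547.8, -180.1, 43.5] F [-8.42, -0.38, -1.06] gap 10.8
[-8.52410858 -1.42677629 -1.41659404] -87.92961304600203
(np.float64(228.70471196598692), np.float64(228.68901676999303), np.float64(17.39280753811065))
```

View pics/side12.png

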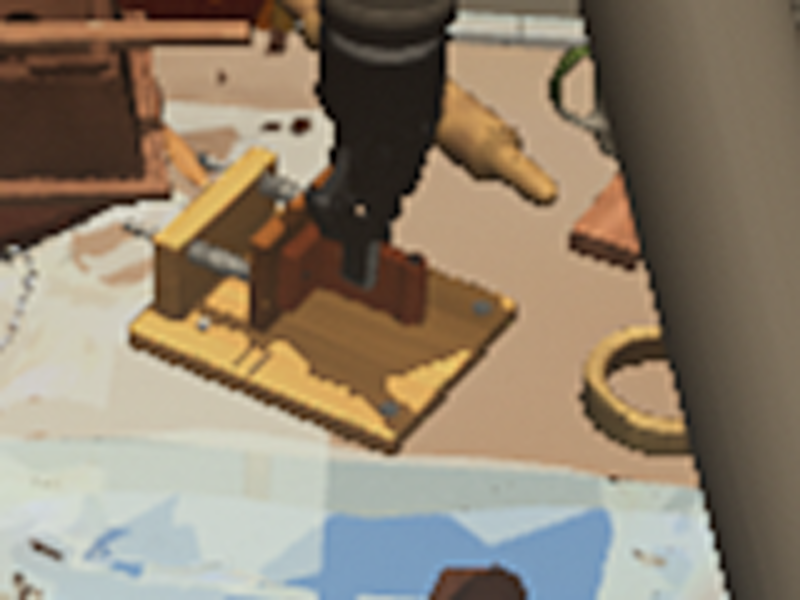

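View pics/wrist12f.png

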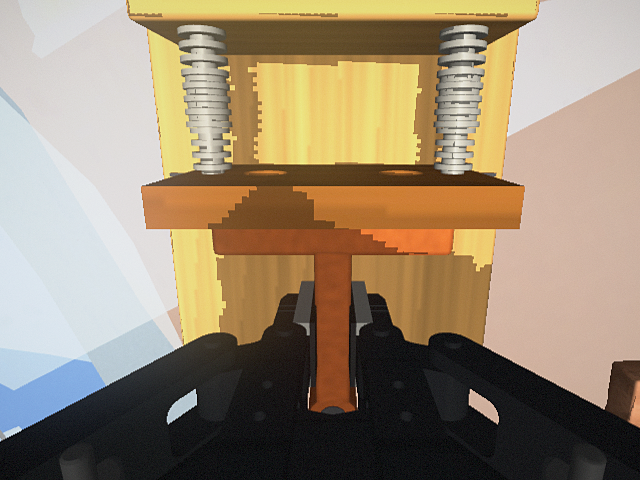

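View pics/scene12f.png

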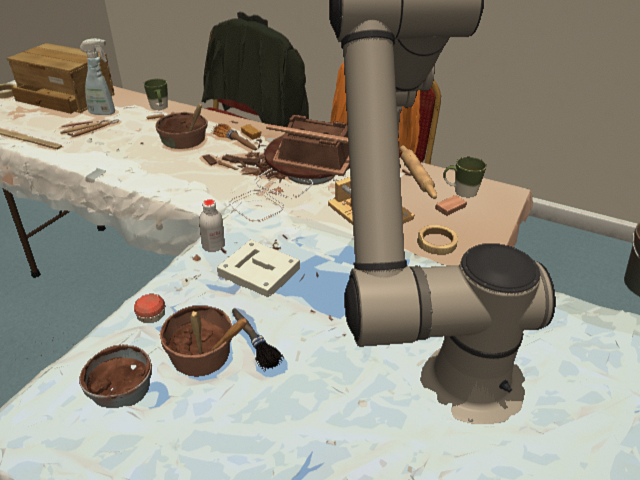

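```bash
python3 -m creep '[[[0,0,0.5],0,-1],[[0,0,0],0,-1],[[0,0,0],0,-1],[[0,0,0],0,-1],[[0,0,0],0,-1],[[0,0,0],0,-1]]'
python3 - <<'E'
from disp import *
from bench import *
F=[]
for i in range(5):
    im=snapshot("wrist"); o,p,R=st(); F.append(o["force"])
rel(o); print(np.mean(F,0),yawx(R),o["ft_torque"])
cv2.imwrite("pics/wrist13f.png",im[:,:,::-1]); k=cam("wrist")
l,r,d=disp("pics/wrist13f.png",220,238,k); print(l,r,"d",d+.2)
g=cv2.GaussianBlur(im,(3,3),0).astype(float)
def e(row,a,b):
    x=np.linalg.norm(g[row,a+2:b]-g[row,a:b-2],axis=1); i=np.argmax(x); return a+1+i+.5*(x[i-1]-x[i+1])/(x[i-1]-2*x[i]+x[i+1])
for row in(195,210,222): print("fence",row,e(row,130,160),e(row,505,535))
for row in(236,240,244,248): print("plate",row,e(row,203,225),e(row,440,465))
# predictions
dd=d+.0; print("pred fence front top ends",proj(pose([[dd,52,96],[dd,-52,96]],*J),k).round(1).tolist())
c,s=np.cos(np.radians(yawx(R)+90)),np.sin(np.radians(yawx(R)+90))
print("pred plate rear top ends, y off 0",proj(pose([[dd-12,38,85],[dd-12,-38,85]],*J),k).round(1).tolist())
im=snapshot("side")[:,:,::-1].copy(); ks=cam("side")
P=[b+[dd-40,0,41] for b in (box(-23,28,-6,6,0,44),box(28,40,-38,38,0,44))]
overlay("",im,[JIG[0],JIG[2]+[dd,0,0]]+P,J,ks,(305,155,405,230),"pics/side13.png",8)
E
```

```text
time_s: 22.45
ee_pos: [0.5483, -0.1801, 0.0435]
orientation: [0.509, -0.492, 0.49, -0.508]
force: [-9.1, -1.9, -1.0]
finger_gap: 0.011
t 22.7 p [548.3, -180.1, 43.5] F [-8.5, -2.0, -1.28] gap 10.7
[-9.15935042 -1.47276899 -1.49596069] -87.92830459423053 [-0.28343662  1.34794399 -0.05616039]
228.69874644825353 228.6914598367445 d 18.043733540625777
fence 195 141.43729223564443 523.3210876726242
fence 210 143.44132292234104 521.3071727654059
fence 222 144.67073034212342 520.1260684924952
plate 236 211.72810251865357 453.39226123288853
plate 240 212.0656170405527 452.9033678892151
plate 244 212.43445400044604 452.39752205689445
plate 248 212.7960181784902 452.3161969416073
pred fence front top ends [[146.3, 228.8], [518.0, 228.6]]
pred plate rear top ends, y off 0 [[211.6, 257.0], [452.8, 256.9]]
```

View pics/side13.png

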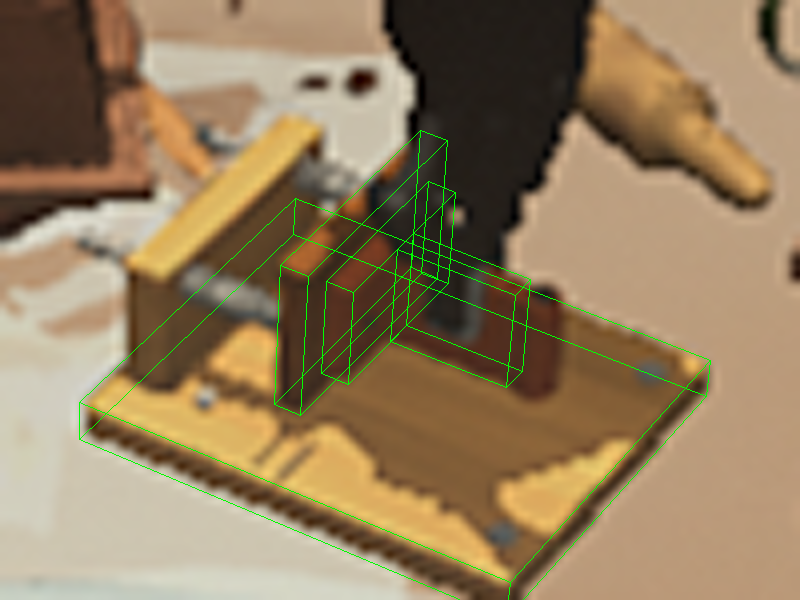

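```bash
for i in 1 2 3; do python3 -m creep '[[[0,0,0],0,-1],[[0,0,0],0,-1],[[0,0,0],0,-1],[[0,0,0],0,-1],[[0,0,0],0,-1],[[0,0,0],0,-1],[[0,0,0],0,-1],[[0,0,0],0,-1],[[0,0,0],0,-1],[[0,0,0],0,-1],[[0,0,0],0,-1],[[0,0,0],0,-1]]'; done
python3 - <<'E'
from disp import *
from bench import *
F=[]
for i in range(4):
    im=snapshot("wrist"); o,p,R=st(); F.append(o["force"])
rel(o); print(np.mean(F,0))
cv2.imwrite("pics/wrist14f.png",im[:,:,::-1]); l,r,d=disp("pics/wrist14f.png",220,238,cam("wrist")); print(l,r,"d",d+.2,plate("pics/wrist13f.png"),plate("pics/wrist14f.png"))
print(order.finish_job())
E
```

```text
time_s: 24.25
ee_pos: [0.5483, -0.1801, 0.0435]
orientation: [0.509, -0.492, 0.49, -0.508]
force: [-8.8, -1.1, -1.1]
finger_gap: 0.011
time_s: 25.75
ee_pos: [0.5483, -0.1801, 0.0435]
orientation: [0.509, -0.492, 0.49, -0.508]
force: [-8.2, -0.9, -2.1]
finger_gap: 0.0109
time_s: 27.25
ee_pos: [0.5483, -0.1801, 0.0435]
orientation: [0.509, -0.492, 0.49, -0.508]
force: [-9.0, -1.2, -2.5]
finger_gap: 0.0108
t 27.45 p [548.3, -180.1, 43.5] F [-9.66, -1.49, -1.31] gap 10.6
[-9.24726726 -1.37786173 -1.47351847]
228.7064755372406 228.700059138533 d 18.04080869278676 (np.float32(-0.07043695), np.float32(254.71631)) (np.float32(-0.06802573), np.float32(254.72426))
the job is handed in; nothing more can be done
None
```

I lifted the bracket from the mould, set its face against the fence and pushed the fence back. I kept the push steady for over 4.5 s and handed in at about 27.5 s, with the arm still gripping and pressing.

**Last checks**
- **Push:** the wrist picture puts the fence at 18.0 mm. The mean push is 9.2 N; single readings ran from 8.2 to 9.7 N. The TCP did not move during the hold.
- **Squareness:** the left and right ends of the fence edge agree to about 0.01 pixel in the wrist picture, and the plate edge sits at -0.07° in the image.
- **Centring side to side:** the bracket centre is about 0.1 mm from the fence centre by plate and fence edges. The bores are hidden while pressing, so I could not look at them directly.
- **Height:** the height of the holes and the clearance over the board (about 23 mm) come from arm travel since the mould floor. By that reckoning the holes are about 0.2 mm low. The side picture agrees to about one pixel.
- **Loose things:** the last scene picture shows nothing obviously moved, but I did not measure them again. The lump was hidden behind the arm.

**What failed or disagreed**
- **First grasp missed:** the fingers closed just above the web without moving the bracket. Both cameras put the fingertips about 18 to 20 mm behind the reported TCP, not 8 mm ahead as stated. I gripped about 25 mm lower and the second lift held.
- **Rough estimates:** single image fits of the bracket's angle in the hand varied between -0.6° and +0.2°. I went by the plate and fence edges instead.
- **Sideways force:** there is about 1.4 N of unexplained sideways force at the wrist.

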